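Make the cutter-mixer ready for mash

ROBOT

A 6-joint arm with a two-finger parallel gripper is mounted at the origin on the work surface. World frame = base frame: x ahead of the robot, y to its left, z up, the work surface at z = 0. Lengths are in mm, angles in rad, forces in N, time in s.
With the tool pointing down it reaches from about 350 to 800 mm from the base axis. Payload 7.3 kg.
Tool frame: the origin (TCP) lies at the very end of the fingers, on their centre line; the grasp point (between the pads) lies 19 mm behind it; y points along the fingers, z is the direction in which the jaws open and shut, and the axes are right-handed (so a half turn about y gives the same grasp; the last joint's range is limited). The gripper opens to 85 mm and grips with 20 to 120 N. Pads are 22 mm wide; open, the fingers measure 114 mm over their backs; the gripper's body (76 mm by 85 mm) begins 54 mm behind the grasp point. The pads swing forward as they close: fully open they stand 13 mm farther back than shut.
Start: joints at [1.043, 0.342, 1.524, -0, 1.275, -0.146], TCP at [195.598, 487.223, 231.322] pointing down, gripper open.
Joint ranges: [-2.53, 2.53], [-0.77, 2.02], [0.04, 2.7], [-1, 4.14], [0.28, 2.66], [-3.11, 3.11]. Speed limits (rad/s): [2.57, 2.57, 3.14, 3.14, 3.14, 3.14].

INTERFACE

Orientations are given as a unit quaternion [x, y, z, w].
In Python, from station import state, vision, hand_in gives the robot as it stands.
- The arm moves only by the tool arm_command, never from a script. Its argument "motion" is a list of rows, each an object with "linear": the shift along the tool's x, y, z normalised to -1 to 1, where 1 is 20 cm, a list of three; "turn": the turn about the tool's y normalised to -1 to 1, where 1 is 180 degrees. In form: [{"linear": [tx, ty, tz], "turn": turn}, ...]. A call has 1 to 8 rows; each row shifts and turns the commanded pose from where the row before left it, along the tool's axes as they then stand; what a row does not reach is not made up. A row lasts 1/10 s, in which the tool goes at most 50 mm and 8.59 degrees, less where a joint would pass 70% of its speed; a pose out of reach is approached as far as the arm can. A call with a number of a shift or a turn outside -1 to 1 is refused whole. A call with a gripper value outside its range is refused whole. "grip" is the closure, from -1 (fully open) to 1 (shut), so that 0 is half open, set as the call begins (left out, the last holds). The fingers move at their own pace and stop on an object; the grip force is fixed at half the most. Time passes only in rows, so rows that do not move let the fingers close. It gives the time, the measured TCP pose, the force and the opening at its end, in the units of the state.
- state(): the state, without advancing time (a new reading comes with each control period).
- vision.get_image(name): name is "scene" or "top" or "wrist"; returns a dict with "frame" (384x512x3 uint8, red, green, blue), "mtx" (3x3 intrinsics, pixels), "k1" (the pictures are not rectified: a ray, as slopes to the right and down, at radius r is drawn at 1 + k1 r^2 times it, then the intrinsics apply), "rvec" (rotation vector, rad) and "tvec" (3), from world to camera coordinates, as OpenCV has them; the wrist camera has in their place "tool_from_camera" (4x4, takes a point from camera to tool coordinates, whose origin is the TCP and whose axes are the tool frame's). Camera axes: x right, y down, z forward; pixel columns grow to the right and rows downward; lengths in mm; the calibration is good to about 2 mm. A picture is of the moment at which its call begins: read the wrist's pose just before it. There is no depth.
- hand_in(): hands the job in, once; it reports no verdict.
The state is a dict: "t": time; "joint_positions": joint angles; "qvel": joint speeds; "joint_efforts": joint torques, N m; "tcp_pos": TCP position; "eef_rot": TCP orientation; "force": force on the tool from outside, world axes, zero at the start; "torque": the same for the moment, N m; "grip_width": finger opening in mm.
Only numpy, scipy, OpenCV 4.12 (cv2) and the standard library are available. Lean on these libraries where they do the work, as an engineer would, in place of code of your own. Each camera call takes 0.05 s, during which the arm holds its last target.

TASK

Make the cutter-mixer ready for a batch of mash. First set the orange mashing rotor upright over the drive in the empty bowl and turn it under light pressure (never pushing hard) until it drops fully home; then put every potato from the baking sheet into the bowl, set the lid squarely on the bowl, and last swing the clamp lever fully down over the lid. Leave the other things on the bench where they are.

Things in the scene. Friction and masses are not known exactly. Their poses are not given: they have to be found in the camera images.
- bowl_floor (a point): bench cutter-mixer, fixed: open steel bowl (inside radius 92 mm, outside 100) on a round grey base. This point: centre of the bowl's flat floor, 50 mm above the bench; z up, axes are the machine's own (it is turned a little from start to start). The rim is 135 mm above this point. A grey housing 130 mm high stands behind, 105 to 225 mm from the bowl's axis along the machine's +x
- drive_top (a point): top of the brass drive spindle on the bowl's axis, 21 mm above bowl_floor, machine's axes: 30 mm square up to 12 mm above the floor, then a round nose 30 mm across with a tapered top. The square's angle differs from start to start and is not given: see it from above or find it by feel (same every quarter turn). It turns only above 0.6 N m, so stays still under light pressure
- rotor_grip (a point): orange mashing rotor, 0.3 kg. This point: centre of its upright handle, 55 mm above the flat underside; z up. Handle 22 mm (own x) by 32 mm (own y), from 32 to 77 mm above the underside; hub 56 x 56 mm; two arms along x, 162 mm tip to tip, 26 wide, tops 22 mm up. Fully home in the bowl this point is 55 mm above bowl_floor
- rotor: the same rotor: origin at the centre of its underside, same axes. Here a square hole opens below, 33 mm wide, 24 mm deep, sides along x and y. Over the spindle's round nose it first rests on the square's corners, 12 mm high; turned to within about 0.1 rad of the square it drops 12 mm onto the bowl's floor
- lid_knob (a point): round pale lid lying flat, 204 mm across, 0.35 kg: plate 8 mm thick, beneath it a white plug 174 mm across and 12 mm deep that goes inside the bowl's rim, above it a black knob 34 mm across, 35 mm high. This point: centre of the knob, 38 mm above the plug's underside, 18 mm above the plate; z up. On the bowl it is 161 mm above bowl_floor
- clamp_hinge (a point): hinge of the lid clamp, on a dark steel bracket at the machine's side, 125 mm from the bowl's axis along the machine's -y and 152 mm above bowl_floor; its axis is the machine's x
- clamp_tip (a point): centre of the red end (30 x 26 x 12 mm) of the clamp lever, 74 mm from clamp_hinge; the lever's bar is 24 mm wide and 10 mm thick. Its y axis points along the lever, away from the hinge. Upright, the lever's end reaches 290 mm above the bench: carry the lid above it or round it
- clamp (a joint): angle of the clamp lever in rad: 0 is down, level over the lid and pointing to the bowl's axis (its foot 1 to 2 mm above the lid); 1.57 is upright; more leans outward, away from the bowl. It stays where it is left (about 0.15 N m of friction, 2 N at the tip)
- potato0_c (a point): potato (may be absent: 2 to 4 are there), at first on a dark baking sheet (260 x 270 mm, floor 4 mm above the bench, rim 14 mm), about 76 mm long (its own x), 52 mm wide (y) and 44 mm thick (z), 0.13 kg, with slightly flat top and bottom. This point is its centre
- potato1_c (a point): potato (may be absent: 2 to 4 are there), at first on a dark baking sheet (260 x 270 mm, floor 4 mm above the bench, rim 14 mm), about 76 mm long (its own x), 52 mm wide (y) and 44 mm thick (z), 0.13 kg, with slightly flat top and bottom. This point is its centre
- potato2_c (a point): potato (may be absent: 2 to 4 are there), at first on a dark baking sheet (260 x 270 mm, floor 4 mm above the bench, rim 14 mm), about 76 mm long (its own x), 52 mm wide (y) and 44 mm thick (z), 0.13 kg, with slightly flat top and bottom. This point is its centre
- potato3_c (a point): potato (may be absent: 2 to 4 are there), at first on a dark baking sheet (260 x 270 mm, floor 4 mm above the bench, rim 14 mm), about 76 mm long (its own x), 52 mm wide (y) and 44 mm thick (z), 0.13 kg, with slightly flat top and bottom. This point is its centre
- oil: amber oil bottle, 64 mm across, 210 mm tall, bystander, loose; origin at its underside
- spice: clear spice jar with a red cap, 70 mm across, 110 mm tall, bystander, loose; origin at its underside
- mill: dark wooden pepper mill, 60 mm across, 160 mm tall, bystander, loose; origin at its underside
- cup: white cup without a handle, 72 mm across, 90 mm tall, bystander, loose; origin at its underside
- spatula: black spatula lying flat, 260 mm long, bystander, loose; origin at its underside
- spoon: wooden spoon lying flat, 240 mm long, bystander, loose; origin at its underside
- mixer: the same cutter-mixer: origin on the bowl's axis at bench height, 50 mm below bowl_floor, same axes
- lid: the same lid: origin at the centre of the plug's underside
There are look-alikes about, which are no part of the job. What is meant by the rotor is not green or yellow, and is the larger of those in its own colour.

How it is judged:
By the outcome, as a careful person would: the job done as asked, in the order asked, and still so for the second after the job is handed in, with the robot touching nothing.
Of potato0, potato1, potato2, potato3 only 2 to 4 are there at a start; the rules pass over those that are not, and their reading is None.
At some moment in a run one of potato0, potato1, potato2, potato3, lid may be knocked a few centimetres aside while the robot is not near it.
It also fails if it takes over 210 s, if anything falls off the work surface, if the arm or the gripper's body presses on something with over 40 N, if the wrist force passes 120 N, or if a joint passes its speed limit or range.

## Working session

There is one attempt and no reset: what is moved stays moved. The work goes in short steps, Python scripts to look and compute and a tool call to move; the robot and the scene stay as the last step left them, time stands still between calls to the robot, and variables do not carry over. Pictures are saved under pics/ and viewed, and the job is handed in when it is done.

Besides the shell and the picture viewer there is one more tool, called as a command line: name --argument value ..., lists and objects as JSON in quotes. arm_command: Moves the arm, as the interface text tells. Scaled input: -1 to 1 covers 20 cm each way for a shift and 180 degrees each way for a turn. Its arguments: {"type":"object","properties":{"motion":{"type":"array"},"grip":{"type":"number"}},"required":["motion"]}

```bash
ls; mkdir -p pics
python3 - <<'E'
from station import state, vision
import cv2
s=state(); print(s)
for n in ["scene","top","wrist"]:
    d=vision.get_image(n); cv2.imwrite(f"pics/{n}0.png",d["frame"][:,:,::-1])
    print(n,{k:v for k,v in d.items() if k!="frame"})
E
```

```text
pics
{'t': 0.0, 'joint_positions': array([ 1.04302057e+00,  3.42719004e-01,  1.52501157e+00, -2.55796091e-05,
        1.27541312e+00, -1.45999966e-01]), 'qvel': array([-0.00030503, -0.00082354, -0.00094224, -0.00146853,  0.00028848,
       -0.00044503]), 'joint_efforts': array([-1.48819763e-03, -4.33680940e+01, -2.46006453e+01, -3.90552759e-04,
        7.90440186e-03, -1.58322729e-05]), 'tcp_pos': array([195.37976792, 486.85527968, 230.62979631]), 'eef_rot': array([ 0.69478371, -0.13433036,  0.13398416, -0.69374289]), 'force': array([ 0.87689494, -1.00454273, -1.16074402]), 'torque': array([ 0.05550354,  0.013808  , -0.0230247 ]), 'grip_width': 85.39162252830752}
scene {'mtx': array([[485.2067378 ,   0.        , 257.3178219 ],
       [  0.        , 485.2067378 , 194.71805276],
       [  0.        ,   0.        ,   1.        ]]), 'k1': -0.20717065093563897, 'rvec': array([ 2.25855273,  0.61775488, -0.25191954]), 'tvec': array([-385.66675452,  -78.8415443 , 1931.80662588])}
top {'mtx': array([[395.9563468 ,   0.        , 257.47344462],
       [  0.        , 395.9563468 , 188.59524444],
       [  0.        ,   0.        ,   1.        ]]), 'k1': 0.01594440045810142, 'rvec': array([ 2.1610557 , -2.15459782,  0.15487577]), 'tvec': array([ -21.47509147,  488.09136309, 1328.71202033])}
wrist {'mtx': array([[326.96680488,   0.        , 250.49793701],
       [  0.        , 326.96680488, 193.21396303],
       [  0.        ,   0.        ,   1.        ]]), 'k1': 0.003699335254476819, 'tool_from_camera': array([[ 2.95195864e-04,  9.45814574e-01,  3.24707107e-01,
        -8.54056015e+01],
       [-4.99626094e-04, -3.24706941e-01,  9.45814545e-01,
        -1.42711006e+02],
       [ 9.99999832e-01, -4.41432685e-04,  3.76701495e-04,
        -5.89937970e-01],
       [ 0.00000000e+00,  0.00000000e+00,  0.00000000e+00,
         1.00000000e+00]])}
```

View pics/scene0.png

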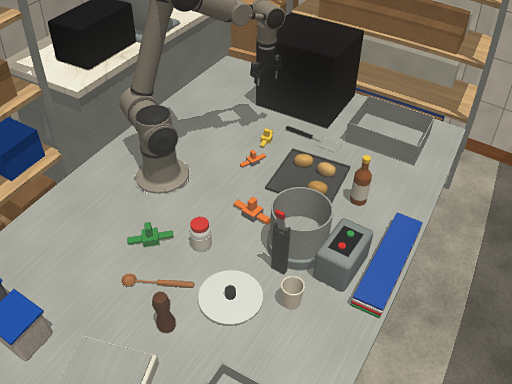

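View pics/top0.png

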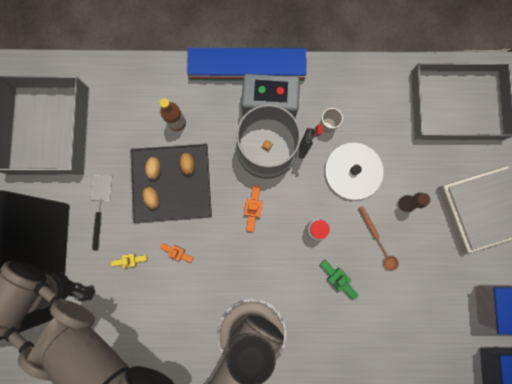

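View pics/wrist0.png

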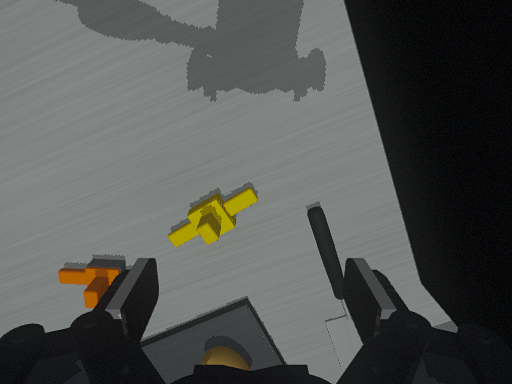

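The scene view shows the bowl, the larger orange rotor beside it, the sheet with 3 potatoes, the lid and the upright clamp. In the top view the bowl is at (268,141), the rotor at (254,208), the lid knob at (356,170), the potatoes at (152,168), (187,163) and (151,198), and the red clamp end at (319,130). I'll measure these next.

```bash
cat > h.py <<'E'
import numpy as np, cv2
from scipy.spatial.transform import Rotation as R
from station import state, vision
def grab(n,save=None):
    s=state(); d=vision.get_image(n)
    K=d["mtx"];k=d["k1"]
    if n=="wrist":
        T=np.eye(4);T[:3,:3]=R.from_quat(s["eef_rot"]).as_matrix();T[:3,3]=s["tcp_pos"]
        W=T@d["tool_from_camera"]; Rw=W[:3,:3]; C=W[:3,3]
    else:
        Rc=cv2.Rodrigues(d["rvec"])[0]; Rw=Rc.T; C=-Rc.T@d["tvec"]
    d.update(Rw=Rw,C=C,s=s)
    if save: cv2.imwrite("pics/"+save,d["frame"][:,:,::-1])
    return d
def rays(d,p):
    p=np.atleast_2d(np.asarray(p,float));K=d["mtx"]
    q=cv2.undistortPoints(p.reshape(-1,1,2),K,np.array([d["k1"],0,0,0,0.])).reshape(-1,2)
    return np.c_[q,np.ones(len(q))]@d["Rw"].T
def onz(d,p,z):
    r=rays(d,p); t=(z-d["C"][2])/r[:,2]; return d["C"]+r*t[:,None]
def proj(d,P):
    P=np.atleast_2d(np.asarray(P,float)); c=(P-d["C"])@d["Rw"]
    q=c[:,:2]/c[:,2:]; r2=(q**2).sum(1,keepdims=True); q=q*(1+d["k1"]*r2)
    K=d["mtx"]; return q*[K[0,0],K[1,1]]+[K[0,2],K[1,2]]
def tri(d1,p1,d2,p2):
    r1=rays(d1,p1)[0];r2=rays(d2,p2)[0];r1/=np.linalg.norm(r1);r2/=np.linalg.norm(r2)
    A=np.c_[r1,-r2];t=np.linalg.lstsq(A,d2["C"]-d1["C"],rcond=None)[0]
    a=d1["C"]+t[0]*r1;b=d2["C"]+t[1]*r2;return (a+b)/2,np.linalg.norm(a-b)
def hsv(d): return cv2.cvtColor(d["frame"],cv2.COLOR_RGB2HSV)
def blobs(m,amin=15):
    n,l,st,c=cv2.connectedComponentsWithStats(m.astype(np.uint8))
    return [(c[i],st[i],l==i) for i in range(1,n) if st[i,4]>=amin]
def yaw(s=None):
    s=s or state(); M=R.from_quat(s["eef_rot"]).as_matrix(); return np.degrees(np.arctan2(M[1,2],M[0,2])),M
def plan(P,yw=None):
    """norm. moves to TCP pos P, jaw-axis (tool z) yaw deg; shift in present tool axes, turn"""
    s=state();y,M=yaw(s); dlt=(M.T@(np.array(P)-s["tcp_pos"]))/200
    out="shift %s (mm %s)"%(np.round(dlt,4),np.round(dlt*200,1))
    if yw is not None:
        e=(yw-y+90)%180-90   # world yaw change, ccw
        out+=" turn %.4f (deg ccw %.1f) yaw now %.1f"%(-e/180,e,y)
    print(out,"tcp",np.round(s["tcp_pos"],1),"j6 %.2f"%s["joint_positions"][5],"t",round(s["t"],1))
def crop(d,x0,y0,w,h,k,name):
    cv2.imwrite("pics/"+name,cv2.resize(d["frame"][y0:y0+h,x0:x0+w,::-1],None,fx=k,fy=k,interpolation=cv2.INTER_CUBIC))
E
python3 - <<'E'
from h import *
y,M=yaw();print(y,M.round(3))
d=grab("top");H=hsv(d);e=grab("scene");np.set_printoptions(suppress=True,precision=1)
crop(d,225,60,200,160,4,"top_crop.png"); crop(d,120,80,150,140,4,"top_crop2.png")
h,s,v=[H[:,:,i].astype(int) for i in range(3)]
for nm,m,z in [("orange",(h>4)&(h<11)&(s>200)&(v>180),22),("potato",(h>10)&(h<20)&(s>120)&(v>100),26),("red",((h<4)|(h>175))&(s>200),200),("white",(s<25)&(v>215),28)]:
    for c,st,l in blobs(m):
        pts=onz(d,np.argwhere(l)[:,::-1],z); print(nm,c,st,"xy",pts.mean(0)[:2],"ang",end=" ")
        w,V=np.linalg.eigh(np.cov(pts[:,:2].T));print(np.degrees(np.arctan2(V[1,1],V[0,1])), np.sqrt(w)*4)
E
```

```text
68.12396482863568 [[ 0.928 -0.001  0.373]
 [-0.373 -0.001  0.928]
 [-0.    -1.    -0.001]]
potato [266.8 144.8] [262 140  10  11  61] xy [644.1 -52.6] ang 152.39462328069263 [31.  33.7]
potato [186.6 163.2] [180 153  14  21 238] xy [577.3 226.4] ang -168.9492672978364 [48.5 76.8]
potato [152.3 167.7] [146 158  14  21 231] xy [560.6 344.3] ang 179.46387344997234 [49.4 76.1]
potato [150.6 197.6] [143 187  16  22 256] xy [456.5 346.5] ang -155.64900199305058 [49.4 78.1]
potato [253.  207.7] [245 187  17  44 352] xy [423.1  -4.9] ang 172.4600227792627 [ 52.3 149.4]
potato [369.2 222.7] [360 208  18  31  92] xy [ 372.8 -402.6] ang -153.71523898238812 [ 12.5 134.8]
potato [175.9 252.4] [161 244  31  18 217] xy [271.2 254.5] ang 65.17347279149507 [ 36.4 113.8]
potato [390.3 263.2] [385 256  13  14 112] xy [ 236.8 -468.8] ang 48.857767884522616 [40.4 44.4]
white [354.  170.6] [ 326  143   57   56 2341] xy [ 553.4 -355.5] ang -136.92830098695063 [203.1 203.5]
```

View pics/top_crop.png

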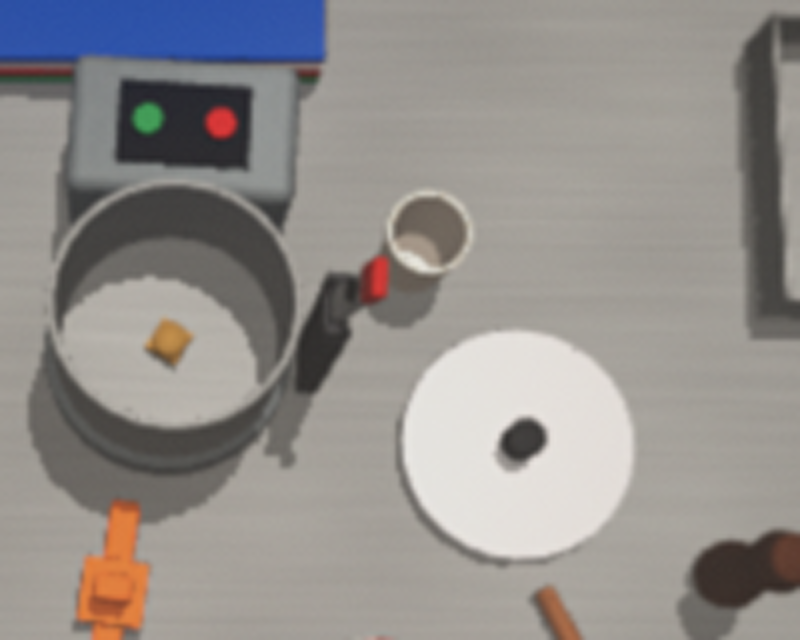

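View pics/top_crop2.png

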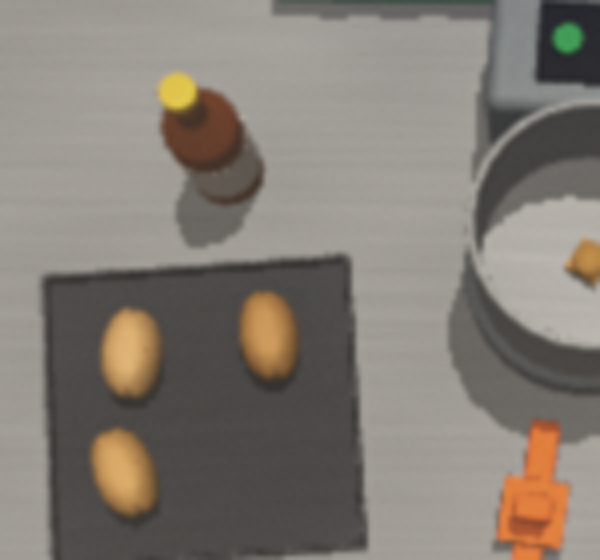

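Run:
```python
from h import *
plan([423-10,-5,250],-8)
```

```text
shift [ 1.9259 -0.0939 -1.878 ] (mm [ 385.2  -18.8 -375.6]) turn 0.4229 (deg ccw -76.1) yaw now 68.1 tcp [195.5 487.  231. ] j6 -0.15 t 0.2
```

arm_command --motion '[{"linear": [0.12, -0.012, -0.117], "turn": 0}, {"linear": [0.12, -0.012, -0.117], "turn": 0}, {"linear": [0.12, -0.012, -0.117], "turn": 0}, {"linear": [0.12, -0.012, -0.117], "turn": 0}, {"linear": [0.12, -0.012, -0.117], "turn": 0}, {"linear": [0.12, -0.012, -0.117], "turn": 0}, {"linear": [0.12, -0.012, -0.117], "turn": 0}, {"linear": [0.12, -0.012, -0.117], "turn": 0}]' --grip -1

```text
t: 1.05
tcp_pos: [304.3, 240.7, 250.7]
eef_rot: [-0.694, 0.134, -0.134, 0.694]
force: [0.1, 0.6, -0.4]
grip_width: 85.1
```

arm_command --motion '[{"linear": [0.12, 0, -0.117], "turn": 0}, {"linear": [0.12, 0, -0.117], "turn": 0}, {"linear": [0.12, 0, -0.117], "turn": 0}, {"linear": [0.12, 0, -0.117], "turn": 0}, {"linear": [0.12, 0, -0.117], "turn": 0}, {"linear": [0.12, 0, -0.117], "turn": 0}, {"linear": [0.12, 0, -0.117], "turn": 0}, {"linear": [0.12, 0, -0.117], "turn": 0}]'

```text
t: 1.85
tcp_pos: [412.8, -4.7, 250.6]
eef_rot: [-0.694, 0.134, -0.134, 0.694]
force: [0.8, 0.2, -0.8]
grip_width: 85.4
```

arm_command --motion '[{"linear": [0, 0, 0], "turn": 0.047}, {"linear": [0, 0, 0], "turn": 0.047}, {"linear": [0, 0, 0], "turn": 0.047}, {"linear": [0, 0, 0], "turn": 0.047}, {"linear": [0, 0, 0], "turn": 0.047}, {"linear": [0, 0, 0], "turn": 0.047}, {"linear": [0, 0, 0], "turn": 0.047}, {"linear": [0, 0, 0], "turn": 0.047}]'

```text
t: 2.65
tcp_pos: [412.3, -3.3, 250.5]
eef_rot: [-0.5, 0.5, -0.5, 0.5]
force: [0.4, -0.8, -0.2]
grip_width: 85.6
```

arm_command --motion '[{"linear": [0, 0, 0], "turn": 0.047}, {"linear": [0, 0, 0], "turn": 0}, {"linear": [0, 0, 0], "turn": 0}, {"linear": [0, 0, 0], "turn": 0}]'

```text
t: 3.05
tcp_pos: [412.4, -3.3, 250.5]
eef_rot: [-0.465, 0.533, -0.533, 0.465]
force: [0.0, 0.3, -0.3]
grip_width: 85.4
```

Run:
```python
from h import *
plan([423-10,-5,250],-8)
d=grab("wrist","w1.png")
```

```text
shift [0.008  0.0025 0.004 ] (mm [1.6 0.5 0.8]) turn 0.0009 (deg ccw -0.2) yaw now -7.8 tcp [412.4  -3.3 250.5] j6 -0.06 t 3.0
```

View pics/w1.png

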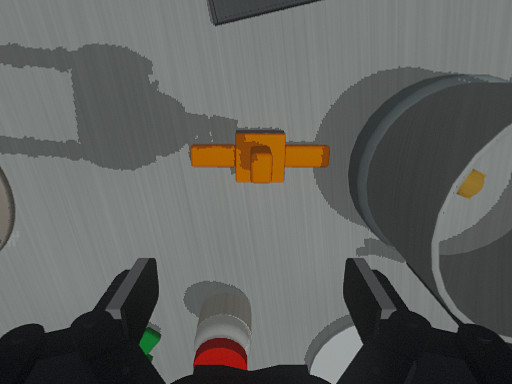

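The wrist view shows the rotor level in the picture: arm tips at (190,155) and (329,156), hub at (260,157), handle at (261,163).

Run:
```python
from h import *
d=grab("wrist");H=hsv(d).astype(int);h,s,v=H[...,0],H[...,1],H[...,2]
m=(h>4)&(h<16)&(s>180)&(v>120)
for c,st,l in blobs(m,200):
    print(c,st)
    if st[2]<100: continue
    ys,xs=np.where(l)
    x0,x1=st[0],st[0]+st[2]
    # arm centre at the 2 ends (top surface)
    out=[]
    for a,b in[(x0+8,x0+35),(x1-35,x1-8)]:
        k=(xs>=a)&(xs<=b); r=np.polyfit(xs[k],ys[k],1); out.append((a,ys[k].min(),ys[k].max(),ys[k].mean()))
    print(out)
    yl,yr=out[0][3],out[1][3]
    A,B=onz(d,[[x0,yl],[x1,yr]],21)
    print("tips",A.round(1),B.round(1),"mid",((A+B)/2).round(1),"len",np.linalg.norm(A-B).round(1),"yaw",np.degrees(np.arctan2(*(B-A)[1::-1])).round(2))
    cen=(A+B)/2; print("handle top proj",proj(d,[[cen[0],cen[1],77]]).round(1), proj(d,[[cen[0],cen[1],32]]).round(1))
crop(d,180,110,160,90,5,"w1c.png")
```

```text
[248.63380282 153.93270736] [236 134  49  49 639]
```

View pics/w1c.png

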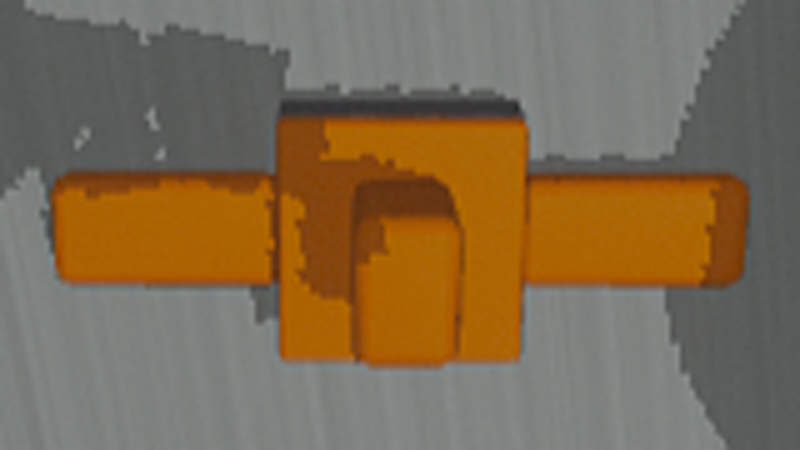

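Run:
```python
from h import *
d=grab("wrist")
A,B=onz(d,[[190.6,155.6],[329.6,156.2]],21)
print(A,B,(A+B)/2,np.linalg.norm(A-B),np.degrees(np.arctan2(*(B-A)[1::-1])))
print("handle",onz(d,[[261.7,167.7]],77))
t=grab("top");print("spindle",onz(t,[[266.8,144.8]],68))
e=grab("scene");crop(e,230,170,160,120,5,"sc1.png")
```

```text
[342.21728015   8.44228329  21.        ] [501.54892482 -14.44314777  21.        ] [421.88310249  -3.00043224  21.        ] 160.9668162991063 -8.173714364327223
handle [[422.00809176  -2.60230349  77.        ]]
spindle [[633.65536155 -50.98553053  68.        ]]
```

View pics/sc1.png

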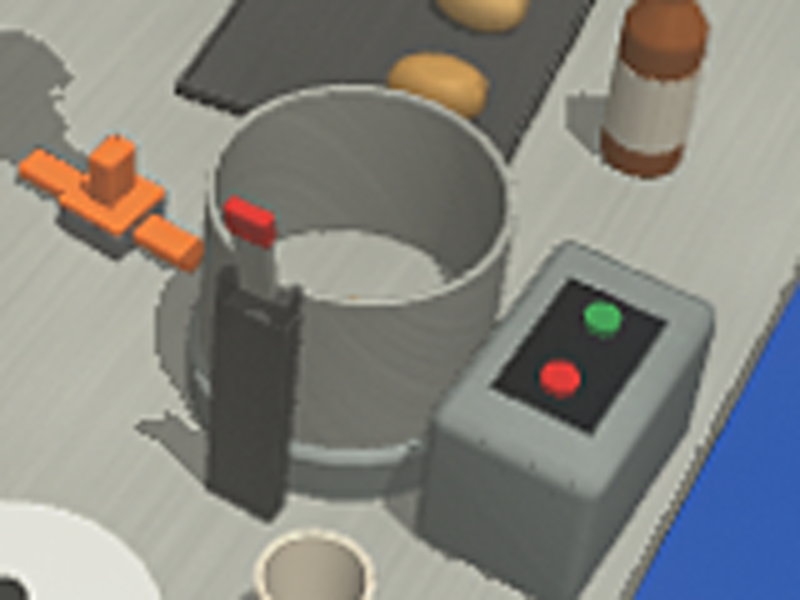

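Run:
```python
from h import *
plan([422,-2.8,38],-8.2)
```

```text
shift [-0.0089  1.0625  0.0469] (mm [ -1.8 212.5   9.4]) turn 0.0013 (deg ccw -0.2) yaw now -8.0 tcp [412.5  -3.3 250.5] j6 -0.06 t 3.3
```

arm_command --motion '[{"linear": [-0.009, 0.15, 0.047], "turn": 0.001}, {"linear": [0, 0.2, 0], "turn": 0}, {"linear": [0, 0.2, 0], "turn": 0}, {"linear": [0, 0.2, 0], "turn": 0}, {"linear": [0, 0.16, 0], "turn": 0}, {"linear": [0, 0.1, 0], "turn": 0}, {"linear": [0, 0.05, 0], "turn": 0}, {"linear": [0, 0, 0], "turn": 0}]'

```text
t: 4.1
tcp_pos: [421.5, -2.7, 37.7]
eef_rot: [-0.464, 0.535, -0.534, 0.463]
force: [-0.7, -1.1, -0.2]
grip_width: 85.4
```

arm_command --motion '[{"linear": [0, 0, 0], "turn": 0}, {"linear": [0, 0, 0], "turn": 0}, {"linear": [0, 0, 0], "turn": 0}, {"linear": [0, 0, 0], "turn": 0}, {"linear": [0, 0, 0], "turn": 0}, {"linear": [0, 0, 0], "turn": 0}, {"linear": [0, 0, 0], "turn": 0}, {"linear": [0, 0, 0], "turn": 0}]' --grip 1

```text
t: 4.9
tcp_pos: [422.5, -2.9, 39.1]
eef_rot: [0.463, -0.534, 0.535, -0.463]
force: [0.1, 0.6, 6.3]
grip_width: 21.2
```

Run:
```python
from h import *
plan([422,-2.8,330])
plan([634,-91,330])
```

```text
shift [-1.0000e-04 -1.4546e+00 -7.0000e-04] (mm [-0.000e+00 -2.909e+02 -1.000e-01]) tcp [422.5  -2.9  39.1] j6 -0.05 t 4.9
shift [ 0.2852 -1.4531  1.1113] (mm [  57.  -290.6  222.3]) tcp [422.5  -2.9  39.1] j6 -0.05 t 4.9
```

arm_command --motion '[{"linear": [0, -0.05, 0], "turn": 0}, {"linear": [0, -0.15, 0], "turn": 0}, {"linear": [0, -0.2, 0], "turn": 0}, {"linear": [0, -0.22, 0], "turn": 0}, {"linear": [0, -0.22, 0], "turn": 0}, {"linear": [0, -0.22, 0], "turn": 0}, {"linear": [0, -0.22, 0], "turn": 0}, {"linear": [0, -0.17, 0], "turn": 0}]'

```text
t: 5.7
tcp_pos: [421.4, -2.7, 331.5]
eef_rot: [0.463, -0.534, 0.535, -0.463]
force: [1.3, -0.5, -3.2]
grip_width: 21.6
```

arm_command --motion '[{"linear": [0.041, 0, 0.159], "turn": 0}, {"linear": [0.041, 0, 0.159], "turn": 0}, {"linear": [0.041, 0, 0.159], "turn": 0}, {"linear": [0.041, 0, 0.159], "turn": 0}, {"linear": [0.041, 0, 0.159], "turn": 0}, {"linear": [0.041, 0, 0.159], "turn": 0}, {"linear": [0.041, 0, 0.159], "turn": 0}, {"linear": [0, 0, 0], "turn": 0}]'

```text
t: 6.5
tcp_pos: [635.9, -92.9, 325.6]
eef_rot: [-0.463, 0.536, -0.534, 0.462]
force: [-1.5, 0.2, -4.2]
grip_width: 21.5
```

Run:
```python
from h import *
d=grab("wrist","w2.png"); print(d["s"]["tcp_pos"],yaw(d["s"])[0])
print(proj(d,[[634,-51,68]]))
```

```text
[635.86158395 -92.91315034 325.63381322] -8.266426236597887
[[246.23340777 118.37127108]]
```

View pics/w2.png

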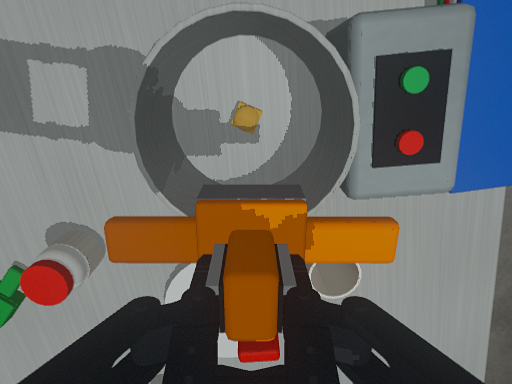

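The bowl rim is centred near (245,113), the brass spindle is at (246,117), and the rotor is held level. I'll zoom in to get the square's angle and the rim.

Run:
```python
from h import *
d=grab("wrist"); crop(d,215,85,64,60,10,"w2c.png")
crop(d,125,0,380,215,2,"w2d.png")
```

```text
(no output)
```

View pics/w2c.png

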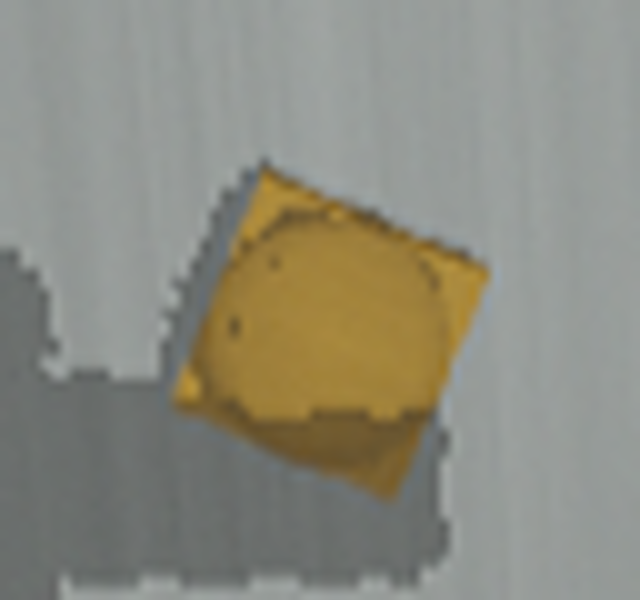

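View pics/w2d.png

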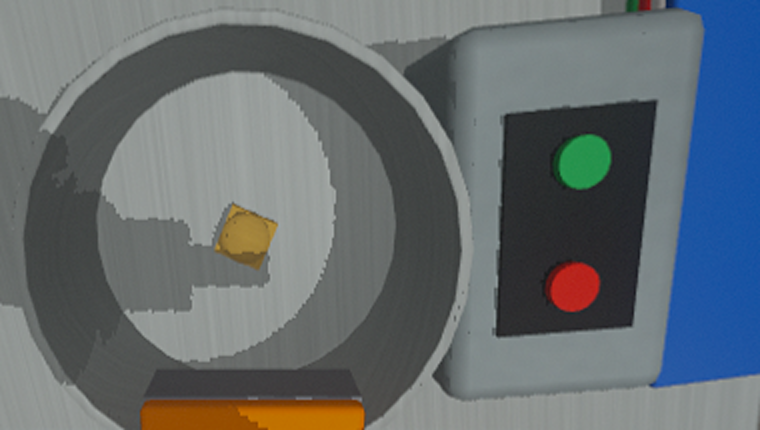

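Run:
```python
from h import *
d=grab("wrist")
c=np.array([[263,168],[488,265],[392,500],[175,403]])/10+[215-.45,85-.45]
P=onz(d,c,62); print(P.round(1),"cen",P.mean(0)); 
for i in range(4):
    v=P[(i+1)%4]-P[i]; print(np.linalg.norm(v),np.degrees(np.arctan2(v[1],v[0]))%90)
b=np.array([[503,115],[657,100],[633,325],[497,336]])/2+[125-.25,-.25]
Q=onz(d,b,131);print(Q.round(1))
for i,j in[(0,1),(3,2),(2,1),(3,0)]:
    v=Q[j]-Q[i];print(np.linalg.norm(v),np.degrees(np.arctan2(v[1],v[0])))
v=Q.mean(0)-P.mean(0);print(np.degrees(np.arctan2(v[1],v[0])),v)
r=np.array([[240,9],[25,240],[471,240],[100,65]])/2+[125-.25,-.25]
print(np.linalg.norm(onz(d,r,185)[:,:2]-P.mean(0)[:2],axis=1))
```

```text
[[628.3 -29.5  62. ]
 [653.6 -44.6  62. ]
 [638.  -71.   62. ]
 [613.3 -55.5  62. ]] cen [633.28348039 -50.13480314  62.        ]
29.475744156413832 59.137472176589455
30.67015102300448 59.62395322774546
29.26166757688482 57.83720426800906
30.00891096684806 60.05782718921792
[[ 765.5   -4.3  131. ]
 [ 837.7   -8.2  131. ]
 [ 831.3 -117.7  131. ]
 [ 760.2 -113.5  131. ]]
72.31192075253965 -3.1120280180022677
71.23838245747065 -3.3665625828540366
109.64708019135652 86.68441538946053
109.33205913131758 87.24679086695447
-3.7334693051994647 [165.38699562 -10.79211568  69.        ]
[98.57121164 93.49224225 98.54450441 96.69903056]
```

Run:
```python
from h import *
plan([633.4,-50.4,310],-18)
```

```text
shift [-0.2014  0.0902 -0.0289] (mm [-40.3  18.   -5.8]) turn 0.0545 (deg ccw -9.8) yaw now -8.2 tcp [633.4 -91.1 328. ] j6 -0.12 t 6.7
```

arm_command --motion '[{"linear": [-0.067, 0.03, -0.0096], "turn": 0}, {"linear": [-0.067, 0.03, -0.0096], "turn": 0}, {"linear": [-0.067, 0.03, -0.0096], "turn": 0}, {"linear": [0, 0, 0], "turn": 0.027}, {"linear": [0, 0, 0], "turn": 0.027}, {"linear": [0, 0, 0], "turn": 0}, {"linear": [0, 0, 0], "turn": 0}, {"linear": [0, 0, 0], "turn": 0}]'

```text
t: 7.45
tcp_pos: [634.0, -50.3, 310.5]
eef_rot: [-0.417, 0.571, -0.571, 0.417]
force: [0.0, -0.2, -3.0]
grip_width: 21.3
```

Run:
```python
from h import *
plan([633.4,-50.4,112],-18); print(state()["force"])
```

```text
shift [ 0.0017  0.9925 -0.0029] (mm [  0.3 198.5  -0.6]) turn 0.0011 (deg ccw -0.2) yaw now -17.8 tcp [634.  -50.3 310.5] j6 0.11 t 7.5
[ 0.03208216 -0.16536328 -2.98815655]
```

arm_command --motion '[{"linear": [0.001, 0.14, -0.003], "turn": 0}, {"linear": [0, 0.18, 0], "turn": 0}, {"linear": [0, 0.2, 0], "turn": 0}, {"linear": [0, 0.2, 0], "turn": 0}, {"linear": [0, 0.14, 0], "turn": 0}, {"linear": [0, 0.08, 0], "turn": 0}, {"linear": [0, 0.05, 0], "turn": 0}, {"linear": [0, 0, 0], "turn": 0}]'

```text
t: 8.25
tcp_pos: [633.0, -50.6, 111.3]
eef_rot: [-0.417, 0.572, -0.571, 0.416]
force: [0.2, 0.0, -2.6]
grip_width: 21.5
```

arm_command --motion '[{"linear": [0, 0, 0], "turn": 0}, {"linear": [0, 0.01, 0], "turn": 0}, {"linear": [0, 0.01, 0], "turn": 0}, {"linear": [0, 0.01, 0], "turn": 0}, {"linear": [0, 0, 0], "turn": 0}, {"linear": [0, 0, 0], "turn": 0}]'

```text
t: 8.85
tcp_pos: [633.6, -50.7, 106.6]
eef_rot: [0.416, -0.572, 0.572, -0.416]
force: [-0.1, -0.9, -3.1]
grip_width: 20.8
```

No contact yet, so I'll keep going down in 1 mm steps.

arm_command --motion '[{"linear": [0, 0.006, 0], "turn": 0}, {"linear": [0, 0.006, 0], "turn": 0}, {"linear": [0, 0.006, 0], "turn": 0}, {"linear": [0, 0.006, 0], "turn": 0}, {"linear": [0, 0, 0], "turn": 0}, {"linear": [0, 0, 0], "turn": 0}]'

```text
t: 9.45
tcp_pos: [633.6, -50.8, 101.6]
eef_rot: [0.416, -0.572, 0.572, -0.416]
force: [0.2, -0.0, -3.3]
grip_width: 21.3
```

arm_command --motion '[{"linear": [0, 0.005, 0], "turn": 0}, {"linear": [0, 0, 0], "turn": 0}, {"linear": [0, 0, 0], "turn": 0}]'

```text
t: 9.75
tcp_pos: [633.7, -50.8, 101.0]
eef_rot: [0.416, -0.572, 0.572, -0.416]
force: [0.7, -0.1, 0.1]
grip_width: 21.2
```

Contact is at z 101, as predicted. I'll press lightly and turn.

arm_command --motion '[{"linear": [0, 0.004, 0], "turn": 0}, {"linear": [0, 0, 0], "turn": 0.012}, {"linear": [0, 0, 0], "turn": 0.012}, {"linear": [0, 0, 0], "turn": 0}]'

```text
t: 10.15
tcp_pos: [633.9, -50.4, 100.7]
eef_rot: [0.394, -0.587, 0.587, -0.395]
force: [-0.5, 1.5, 4.7]
grip_width: 21.1
```

arm_command --motion '[{"linear": [0, 0, 0], "turn": 0.012}, {"linear": [0, 0, 0], "turn": 0.012}, {"linear": [0, 0, 0], "turn": 0.012}, {"linear": [0, 0, 0], "turn": 0}]'

```text
t: 10.55
tcp_pos: [634.1, -50.3, 100.3]
eef_rot: [0.36, -0.608, 0.608, -0.361]
force: [1.5, 1.9, 1.7]
grip_width: 21.4
```

arm_command --motion '[{"linear": [0, 0, 0], "turn": 0.011}, {"linear": [0, 0.005, 0], "turn": 0}, {"linear": [0, 0, 0], "turn": 0}, {"linear": [0, 0, 0], "turn": 0}]'

```text
t: 10.95
tcp_pos: [633.7, -50.9, 98.5]
eef_rot: [0.35, -0.614, 0.614, -0.35]
force: [4.0, -0.1, -3.4]
grip_width: 21.7
```

It is dropping in, so I'll follow it down to about 89.

arm_command --motion '[{"linear": [0, 0.01, 0], "turn": 0}, {"linear": [0, 0.01, 0], "turn": 0}, {"linear": [0, 0, 0], "turn": 0}, {"linear": [0, 0, 0], "turn": 0}]'

```text
t: 11.35
tcp_pos: [633.7, -50.9, 94.6]
eef_rot: [0.35, -0.614, 0.615, -0.35]
force: [3.4, -1.2, -4.2]
grip_width: 21.1
```

arm_command --motion '[{"linear": [0, 0.01, 0], "turn": 0}, {"linear": [0, 0.01, 0], "turn": 0}, {"linear": [0, 0, 0], "turn": 0}, {"linear": [0, 0, 0], "turn": 0}]'

```text
t: 11.75
tcp_pos: [633.7, -50.9, 90.8]
eef_rot: [0.35, -0.614, 0.615, -0.35]
force: [4.5, -1.1, -3.0]
grip_width: 21.2
```

arm_command --motion '[{"linear": [0, 0.005, 0], "turn": 0}, {"linear": [0, 0, 0], "turn": 0}, {"linear": [0, 0, 0], "turn": 0}]'

```text
t: 12.05
tcp_pos: [633.8, -50.9, 90.0]
eef_rot: [0.35, -0.614, 0.615, -0.35]
force: [4.0, -2.8, -2.1]
grip_width: 21.3
```

arm_command --motion '[{"linear": [0, 0.005, 0], "turn": 0}, {"linear": [0, 0, 0], "turn": 0}, {"linear": [0, 0, 0], "turn": 0}]'

```text
t: 12.35
tcp_pos: [633.8, -50.9, 89.2]
eef_rot: [0.35, -0.614, 0.615, -0.35]
force: [5.4, -1.8, 1.2]
grip_width: 21.6
```

arm_command --motion '[{"linear": [0, 0.004, 0], "turn": 0}, {"linear": [0, 0, 0], "turn": 0}, {"linear": [0, 0, 0], "turn": 0}]'

```text
t: 12.65
tcp_pos: [633.9, -50.9, 89.1]
eef_rot: [0.35, -0.614, 0.615, -0.35]
force: [2.3, -1.6, 5.7]
grip_width: 21.5
```

It is home at z 89.1, exactly 12 mm lower. Next I release it and rise.

arm_command --motion '[{"linear": [0, 0, 0], "turn": 0}, {"linear": [0, 0, 0], "turn": 0}, {"linear": [0, 0, 0], "turn": 0}, {"linear": [0, 0, 0], "turn": 0}, {"linear": [0, 0, 0], "turn": 0}, {"linear": [0, 0, 0], "turn": 0}]' --grip -1

```text
t: 13.25
tcp_pos: [633.4, -50.7, 88.0]
eef_rot: [-0.35, 0.615, -0.614, 0.35]
force: [-0.2, 0.8, -0.1]
grip_width: 85.5
```

arm_command --motion '[{"linear": [0, -0.05, 0], "turn": 0}, {"linear": [0, -0.15, 0], "turn": 0}, {"linear": [0, -0.2, 0], "turn": 0}, {"linear": [0, -0.22, 0], "turn": 0}, {"linear": [0, -0.22, 0], "turn": 0}, {"linear": [0, -0.22, 0], "turn": 0}, {"linear": [0, -0.1, 0], "turn": 0}, {"linear": [0, 0, 0], "turn": 0}]'

```text
t: 14.05
tcp_pos: [634.5, -50.9, 325.3]
eef_rot: [0.348, -0.613, 0.616, -0.352]
force: [-0.2, -0.6, -0.0]
grip_width: 85.5
```

Run:
```python
from h import *
d=grab("wrist","w3.png"); print(d["s"]["tcp_pos"],yaw(d["s"])[0],proj(d,[[633.5,-50.5,127]]))
t=grab("top");crop(t,110,60,240,170,3,"t3.png")
h,s,v=[hsv(t)[...,i].astype(int) for i in range(3)]
for c,st,l in blobs((h>10)&(h<20)&(s>120)&(v>100),150):
    pts=onz(t,np.argwhere(l)[:,::-1],28); w,V=np.linalg.eigh(np.cov(pts[:,:2].T)); print(c.round(1),pts.mean(0).round(1),np.degrees(np.arctan2(V[1,1],V[0,1])).round(1))
```

```text
[634.52320029 -50.93531279 325.27272263] -30.693458484695352 [[249.52577822 163.71501334]]
[196.8 156.7] [599.9 191.4  28. ] 47.4
[152.5 168.1] [558.8 343.1  28. ] -179.4
[150.6 197.8] [455.8 345.8  28. ] -154.8
```

View pics/w3.png

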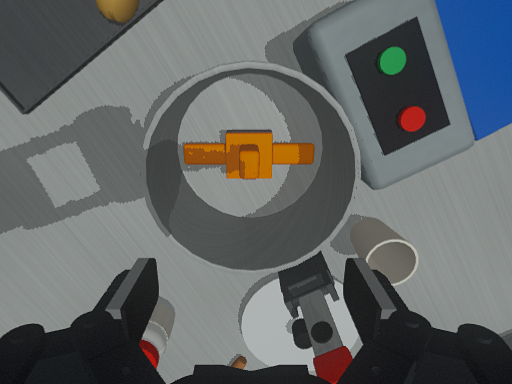

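View pics/t3.png

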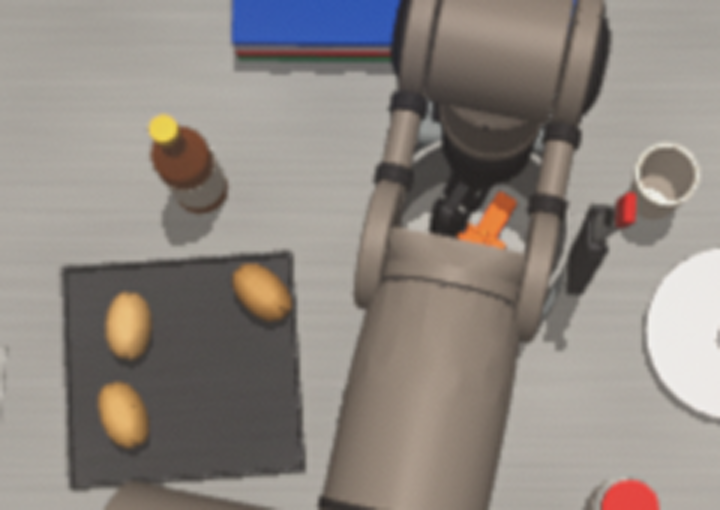

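The rotor sits flat in the bowl: its hub is at (250,153) in the wrist view and both arms rest on the floor. The nearest potato has been knocked to about (600,191), close to the sheet's edge. I'll go over the sheet to take a closer look.

Run:
```python
from h import *
plan([580,210,300],-43)
```

```text
shift [-0.9848  0.1011 -0.8947] (mm [-197.    20.2 -178.9]) turn 0.0684 (deg ccw -12.3) yaw now -30.7 tcp [633.3 -50.7 320.2] j6 0.34 t 14.2
```

arm_command --motion '[{"linear": [-0.164, 0.017, -0.149], "turn": 0}, {"linear": [-0.164, 0.017, -0.149], "turn": 0}, {"linear": [-0.164, 0.017, -0.149], "turn": 0}, {"linear": [-0.164, 0.017, -0.149], "turn": 0}, {"linear": [-0.164, 0.017, -0.149], "turn": 0}, {"linear": [-0.164, 0.017, -0.149], "turn": 0}, {"linear": [0, 0, 0], "turn": 0.034}, {"linear": [0, 0, 0], "turn": 0.034}]' --grip -0.6

```text
t: 14.95
tcp_pos: [578.8, 211.3, 297.3]
eef_rot: [-0.283, 0.649, -0.648, 0.28]
force: [0.2, -0.9, 0.4]
grip_width: 68.4
```

arm_command --motion '[{"linear": [0, 0, 0], "turn": 0}, {"linear": [0, 0, 0], "turn": 0}]'

```text
t: 15.15
tcp_pos: [579.9, 209.5, 298.4]
eef_rot: [-0.284, 0.648, -0.648, 0.282]
force: [-0.3, 0.1, 0.1]
grip_width: 68.5
```

Run:
```python
from h import *
d=grab("wrist","w4.png"); print(d["s"]["tcp_pos"],yaw(d["s"])[0])
h,s,v=[hsv(d)[...,i].astype(int) for i in range(3)]
for c,st,l in blobs((h>8)&(h<22)&(s>100)&(v>70),300):
    pts=onz(d,np.argwhere(l)[:,::-1],28); w,V=np.linalg.eigh(np.cov(pts[:,:2].T)); print(c.round(1),st,pts.mean(0).round(1),np.degrees(np.arctan2(V[1,1],V[0,1])).round(1),np.sqrt(w)*4)
```

```text
[579.85456757 209.48686653 298.43340536] -42.78580819620841
[330.7  19.8] [ 295    0   77   44 2270] [744.6 257.3  28. ] 133.0 [43.9284997  86.75160641]
[161.8  78.8] [ 134   50   57   58 2391] [558.  344.5  28. ] 177.1 [51.77869646 78.95088594]
[105.3 136.2] [  82  106   48   61 2167] [454.8 346.8  28. ] -161.5 [54.00624462 81.18413203]
[271.5 149. ] [ 252  120   40   60 1938] [597.8 192.3  28. ] 47.5 [51.51535437 79.03869566]
[ 73.8 264.5] [  53  227   49   71 1629] [275.8 259.9  28. ] 58.8 [ 56.73236019 115.7418607 ]
[439.9 282.6] [ 399  254   82   58 1848] [ 647.4 -124.6   28. ] -176.4 [ 70.26585914 122.48755626]
```

View pics/w4.png

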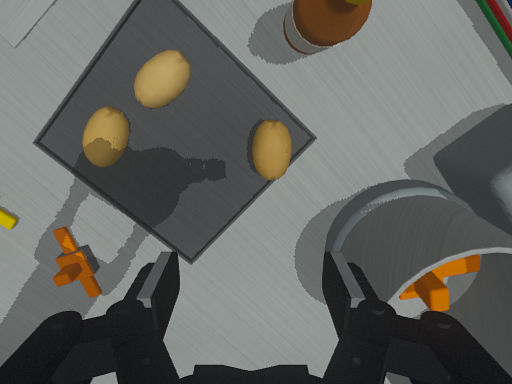

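Run:
```python
from h import *
d=grab("wrist")
c=onz(d,[[316,137],[191,262],[36,142],[271.5,149]],14);print(c.round(1))
c[3,:2]=[598.3,192.2]
u=np.array([np.cos(np.radians(-42.5)),np.sin(np.radians(-42.5))]);v=np.array([-u[1],u[0]])
print((c[:3,:2]-c[3,:2])@np.c_[u,v])
t=grab("top");crop(t,120,110,110,100,6,"t4.png")
plan([598.3,192.2,60],-42.5)
```

```text
[[650.1 162.1  14. ]
 [395.7 143.9  14. ]
 [376.5 406.5  14. ]
 [597.  189.7  14. ]]
[[  58.53795228   12.82726097]
 [-116.73215132 -172.43803963]
 [-308.2724745     8.17611853]]
shift [5.0000e-04 1.1962e+00 1.2500e-01] (mm [1.000e-01 2.392e+02 2.500e+01]) turn -0.0021 (deg ccw 0.4) yaw now -42.9 tcp [580.2 209.3 299.3] j6 0.97 t 15.3
```

View pics/t4.png

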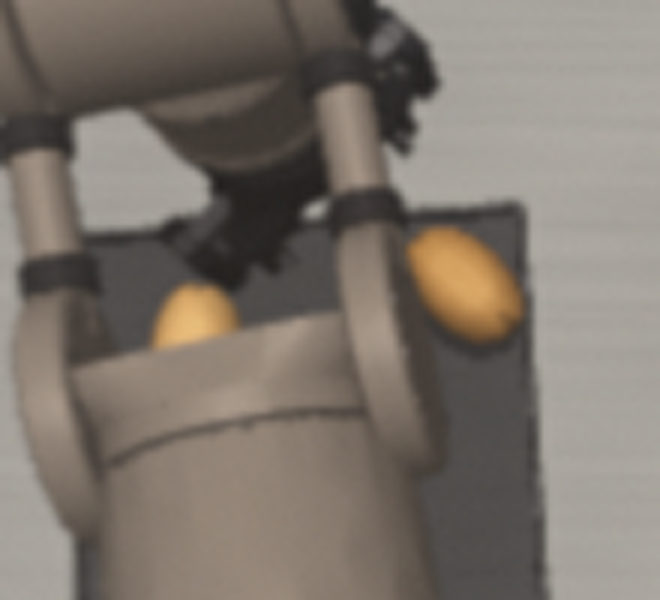

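The potato lies in the sheet's corner, so the right finger would land on the rim. I'll go down to just above rim height and push it inward with that finger before gripping.

arm_command --motion '[{"linear": [0, 0.2, 0.042], "turn": 0}, {"linear": [0, 0.2, 0.042], "turn": 0}, {"linear": [0, 0.2, 0.041], "turn": 0}, {"linear": [0, 0.2, 0], "turn": 0}, {"linear": [0, 0.2, 0], "turn": 0}, {"linear": [0, 0.15, 0], "turn": 0}, {"linear": [0, 0, 0], "turn": 0}, {"linear": [0, 0, 0], "turn": 0}]'

```text
t: 16.1
tcp_pos: [598.9, 192.5, 70.2]
eef_rot: [-0.282, 0.648, -0.648, 0.282]
force: [-0.1, 0.6, 0.6]
grip_width: 68.3
```

Run:
```python
from h import *
plan([598.3,192.2,18],-42.5)
d=grab("wrist","w5.png")
```

```text
shift [ 0.0033  0.2611 -0.0012] (mm [ 0.7 52.2 -0.2]) turn -0.0024 (deg ccw 0.4) yaw now -42.9 tcp [598.9 192.5  70.2] j6 0.94 t 16.1
```

View pics/w5.png

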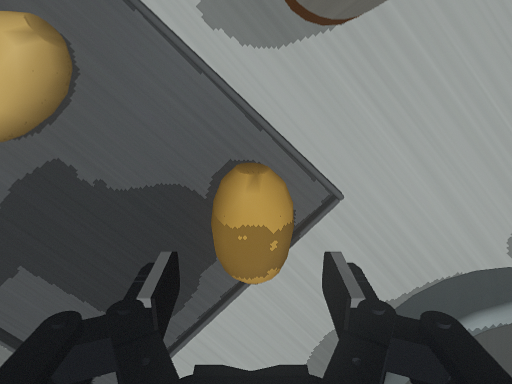

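The potato, at (252,222), is centred between the fingers, and its lower end is against the rim.

arm_command --motion '[{"linear": [0.003, 0.13, 0], "turn": 0}, {"linear": [0, 0.1, 0], "turn": 0}, {"linear": [0, 0.028, 0], "turn": 0}, {"linear": [0, 0, 0], "turn": 0}, {"linear": [0, 0, -0.04], "turn": 0}, {"linear": [0, 0, -0.04], "turn": 0}, {"linear": [0, 0, -0.04], "turn": 0}, {"linear": [0, 0, -0.04], "turn": 0}]'

```text
t: 16.95
tcp_pos: [575.7, 214.7, 19.6]
eef_rot: [0.281, -0.648, 0.649, -0.284]
force: [3.2, -3.0, 4.8]
grip_width: 68.2
```

arm_command --motion '[{"linear": [0, 0, -0.03], "turn": 0}, {"linear": [0, 0, 0], "turn": 0}, {"linear": [0, 0, 0.04], "turn": 0}, {"linear": [0, -0.12, 0], "turn": 0}, {"linear": [0, -0.15, 0], "turn": 0}, {"linear": [0, -0.15, 0], "turn": 0}, {"linear": [0, 0, 0], "turn": 0}]'

```text
t: 17.65
tcp_pos: [578.3, 213.0, 105.9]
eef_rot: [0.28, -0.648, 0.649, -0.284]
force: [0.2, 0.0, 0.1]
grip_width: 68.0
```

Run:
```python
from h import *
d=grab("wrist","w6.png"); print(d["s"]["tcp_pos"],yaw(d["s"])[0])
h,s,v=[hsv(d)[...,i].astype(int) for i in range(3)]
for c,st,l in blobs((h>8)&(h<22)&(s>100)&(v>70),300):
    pts=onz(d,np.argwhere(l)[:,::-1],28); w,V=np.linalg.eigh(np.cov(pts[:,:2].T)); print(c.round(1),st,pts.mean(0).round(1),np.degrees(np.arctan2(V[1,1],V[0,1])).round(1),np.sqrt(w)*4)
```

```text
[578.31551804 212.97248948 105.89506363] -42.959933407854415
[335.8  19.9] [317   0  51  36 421] [695.7 264.9  28. ] 102.8 [ 7.7977051  38.42200338]
[88.2 80.1] [  34   26  110  109 8882] [558.4 345.2  28. ] 174.1 [53.76377458 81.3731128 ]
[ 17.  181.2] [   0  132   42  103 3269] [468.2 337.3  28. ] -150.0 [29.64825208 76.98501691]
[247.9 207.1] [ 213  156   71  104 5846] [573.6 212.2  28. ] 51.8 [51.22103889 81.87175449]
```

View pics/w6.png

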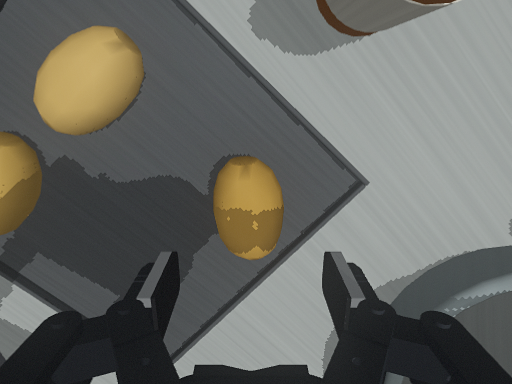

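It's been pushed to (574,213) and is clear of the rim. Now I'll grasp it.

Run:
```python
from h import *
plan([575,213,10],-40)
```

```text
shift [ 0.007   0.4679 -0.0093] (mm [ 1.4 93.6 -1.9]) turn -0.0164 (deg ccw 3.0) yaw now -43.0 tcp [577.1 212.7 103.6] j6 0.98 t 17.7
```

arm_command --motion '[{"linear": [0.007, 0, -0.009], "turn": 0}, {"linear": [0, 0.15, 0], "turn": -0.016}, {"linear": [0, 0.15, 0], "turn": 0}, {"linear": [0, 0.12, 0], "turn": 0}, {"linear": [0, 0.048, 0], "turn": 0}, {"linear": [0, 0, 0], "turn": 0}]'

```text
t: 18.3
tcp_pos: [572.2, 212.5, 6.0]
eef_rot: [-0.3, 0.641, -0.641, 0.297]
force: [-0.3, 0.1, 0.2]
grip_width: 68.3
```

arm_command --motion '[{"linear": [0, 0, 0], "turn": 0}, {"linear": [0, 0, 0], "turn": 0}, {"linear": [0, 0, 0], "turn": 0}, {"linear": [0, 0, 0], "turn": 0}, {"linear": [0, 0, 0], "turn": 0}]' --grip 1

```text
t: 18.8
tcp_pos: [574.8, 213.2, 9.9]
eef_rot: [0.298, -0.641, 0.641, -0.299]
force: [0.1, -0.5, 7.2]
grip_width: 48.3
```

arm_command --motion '[{"linear": [0, -0.05, 0], "turn": 0}, {"linear": [0, -0.15, 0], "turn": 0}, {"linear": [0, -0.2, 0], "turn": 0}, {"linear": [0, -0.22, 0], "turn": 0}, {"linear": [0, -0.22, 0], "turn": 0}, {"linear": [0, -0.22, 0], "turn": 0}, {"linear": [0, -0.2, 0], "turn": 0}, {"linear": [0, 0, 0], "turn": 0}]'

```text
t: 19.6
tcp_pos: [575.9, 213.4, 267.8]
eef_rot: [0.294, -0.64, 0.642, -0.303]
force: [0.3, -0.2, -0.8]
grip_width: 48.4
```

Run:
```python
from h import *
plan([656.7,-11.9,260],59)
```

```text
shift [0.603  0.0404 1.0339] (mm [120.6   8.1 206.8]) turn 0.4497 (deg ccw -80.9) yaw now -40.1 tcp [575.9 213.4 267.8] j6 0.93 t 19.6
```

arm_command --motion '[{"linear": [0.1005, 0.007, 0.172], "turn": 0}, {"linear": [0.1005, 0.007, 0.172], "turn": 0}, {"linear": [0.1005, 0.007, 0.172], "turn": 0}, {"linear": [0.1005, 0.007, 0.172], "turn": 0}, {"linear": [0.1005, 0.007, 0.172], "turn": 0}, {"linear": [0.1005, 0.007, 0.172], "turn": 0}, {"linear": [0, 0, 0], "turn": -0.046}, {"linear": [0, 0, 0], "turn": -0.046}]'

```text
t: 20.4
tcp_pos: [653.8, -13.9, 250.5]
eef_rot: [-0.389, 0.591, -0.59, 0.388]
force: [-0.3, 1.2, -1.2]
grip_width: 48.5
```

arm_command --motion '[{"linear": [0, 0, 0], "turn": -0.046}, {"linear": [0, 0, 0], "turn": -0.046}, {"linear": [0, 0, 0], "turn": -0.046}, {"linear": [0, 0, 0], "turn": -0.046}, {"linear": [0, 0, 0], "turn": -0.046}, {"linear": [0, 0, 0], "turn": -0.046}, {"linear": [0, 0, 0], "turn": -0.046}, {"linear": [0, 0, 0], "turn": -0.046}]'

```text
t: 21.2
tcp_pos: [653.6, -12.2, 251.1]
eef_rot: [0.649, -0.282, 0.281, -0.648]
force: [-0.0, 0.3, -1.4]
grip_width: 48.6
```

arm_command --motion '[{"linear": [0, 0, 0], "turn": -0.046}, {"linear": [0, 0, 0], "turn": -0.044}, {"linear": [0, 0, 0], "turn": 0}, {"linear": [0, 0, 0], "turn": 0}]'

```text
t: 21.6
tcp_pos: [653.9, -12.1, 251.5]
eef_rot: [0.681, -0.191, 0.19, -0.681]
force: [-0.4, 0.1, -1.3]
grip_width: 48.7
```

Run:
```python
from h import *
plan([656.7,-11.9,136],59)
d=grab("wrist","w7.png")
```

```text
shift [0.0121 0.5774 0.0086] (mm [  2.4 115.5   1.7]) turn -0.0015 (deg ccw 0.3) yaw now 58.7 tcp [653.9 -12.1 251.5] j6 -1.16 t 21.6
```

View pics/w7.png

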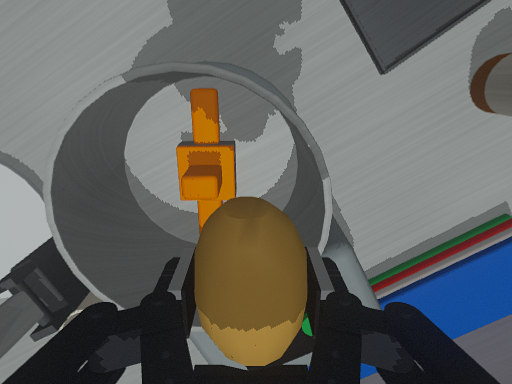

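The potato is held to the right of the rotor arm, above the free side of the bowl. I'll lower it and let it go.

arm_command --motion '[{"linear": [0.006, 0.1, 0.0], "turn": 0}, {"linear": [0.006, 0.15, 0], "turn": 0}, {"linear": [0, 0.15, 0], "turn": 0}, {"linear": [0, 0.12, 0], "turn": 0}, {"linear": [0, 0.05, 0], "turn": 0}, {"linear": [0, 0, 0], "turn": 0}, {"linear": [0, 0, 0], "turn": 0}]'

```text
t: 22.35
tcp_pos: [656.7, -13.5, 138.8]
eef_rot: [-0.681, 0.189, -0.19, 0.681]
force: [0.4, 0.5, -1.1]
grip_width: 48.5
```

arm_command --motion '[{"linear": [0, 0, 0], "turn": 0}, {"linear": [0, 0, 0], "turn": 0}, {"linear": [0, 0, 0], "turn": 0}, {"linear": [0, 0, 0], "turn": 0}]' --grip -0.4

```text
t: 22.75
tcp_pos: [656.4, -14.3, 138.8]
eef_rot: [0.682, -0.189, 0.19, -0.681]
force: [-3.3, -3.9, 3.0]
grip_width: 59.7
```

arm_command --motion '[{"linear": [0, -0.1, 0], "turn": 0}, {"linear": [0, -0.2, 0], "turn": 0}, {"linear": [0, -0.2, 0], "turn": 0}, {"linear": [0, -0.2, 0], "turn": 0}, {"linear": [0, -0.1, 0], "turn": 0}, {"linear": [0, 0, 0], "turn": 0}]'

```text
t: 23.35
tcp_pos: [657.8, -13.2, 302.5]
eef_rot: [-0.681, 0.186, -0.192, 0.682]
force: [0.4, -0.8, 0.5]
grip_width: 59.8
```

Run:
```python
from h import *
plan([558,344.5,290],-91)
d=grab("wrist","w8.png")
```

```text
shift [-1.3508  0.0576  1.2745] (mm [-270.2   11.5  254.9]) turn -0.1670 (deg ccw 30.1) yaw now 58.9 tcp [657.8 -13.2 302.5] j6 -1.17 t 23.4
```

View pics/w8.png

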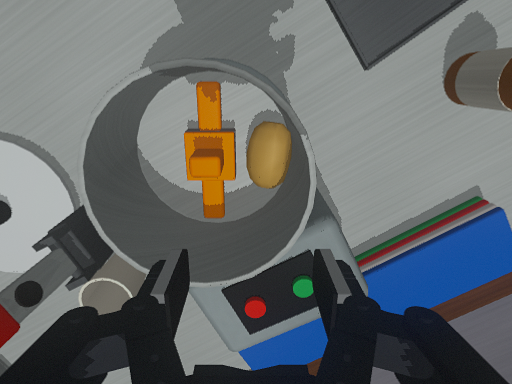

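The first potato lies at (270,155), flat on the bowl floor beside the rotor. On to the second.

arm_command --motion '[{"linear": [-0.169, 0.007, 0.159], "turn": 0}, {"linear": [-0.169, 0.007, 0.159], "turn": 0}, {"linear": [-0.169, 0.007, 0.159], "turn": 0}, {"linear": [-0.169, 0.007, 0.159], "turn": 0}, {"linear": [-0.169, 0.007, 0.159], "turn": 0}, {"linear": [-0.169, 0.007, 0.159], "turn": 0}, {"linear": [-0.169, 0.007, 0.159], "turn": 0}, {"linear": [-0.169, 0.007, 0.159], "turn": 0}]' --grip -0.7

```text
t: 24.2
tcp_pos: [554.6, 345.7, 284.7]
eef_rot: [0.682, -0.19, 0.188, -0.681]
force: [1.8, 0.1, -0.2]
grip_width: 72.5
```

arm_command --motion '[{"linear": [0, 0.2, 0], "turn": -0.042}, {"linear": [0, 0.2, 0], "turn": -0.042}, {"linear": [0, 0.2, 0], "turn": -0.042}, {"linear": [0, 0.1, 0], "turn": -0.042}, {"linear": [0, 0, 0], "turn": 0}, {"linear": [0, 0, 0], "turn": 0}]'

```text
t: 24.8
tcp_pos: [555.7, 343.9, 146.3]
eef_rot: [0.707, -0.007, 0.006, -0.707]
force: [-0.1, -0.1, 1.6]
grip_width: 72.6
```

```bash
cat > pot.py <<'E'
from h import *
import sys
def look(name):
    d=grab("wrist",name); print(d["s"]["tcp_pos"].round(1),yaw(d["s"])[0])
    h,s,v=[hsv(d)[...,i].astype(int) for i in range(3)]
    for c,st,l in blobs((h>8)&(h<22)&(s>100)&(v>70),800):
        pts=onz(d,np.argwhere(l)[:,::-1],27); w,V=np.linalg.eigh(np.cov(pts[:,:2].T)); print(c.round(1),st,pts.mean(0).round(1),np.degrees(np.arctan2(V[1,1],V[0,1])).round(1),np.sqrt(w)*4)
E
python3 - <<'E'
from pot import *
look("w9.png")
E
```

```text
[555.7 343.9 146.3] 88.97788348649543
[250.2  55.1] [ 212    1   77  110 6311] [452.5 345.8  27. ] -157.6 [51.65681012 78.80495339]
[250.7 189.4] [ 221  145   61   91 4402] [557.  344.2  27. ] 177.9 [51.38209751 82.39453235]
[190.  323.4] [161 311  53  38 842] [693.8 282.3  27. ] 63.6 [28.41927952 58.59823839]
```

View pics/w9.png

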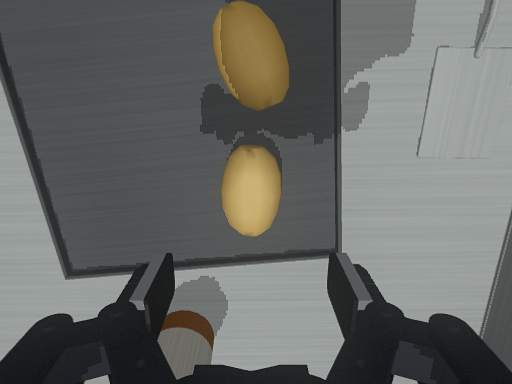

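arm_command --motion '[{"linear": [0.006, 0.15, 0], "turn": 0.005}, {"linear": [0, 0.2, 0], "turn": 0}, {"linear": [0, 0.17, 0], "turn": 0}, {"linear": [0, 0.12, 0], "turn": 0}, {"linear": [0, 0.04, 0], "turn": 0}, {"linear": [0, 0, 0], "turn": 0}, {"linear": [0, 0, 0], "turn": 0}]'

```text
t: 25.55
tcp_pos: [558.5, 344.6, 13.1]
eef_rot: [-0.706, 0.01, -0.012, 0.708]
force: [-0.4, -0.2, 1.2]
grip_width: 72.6
```

arm_command --motion '[{"linear": [0, 0, 0], "turn": 0}, {"linear": [0, 0, 0], "turn": 0}, {"linear": [0, 0, 0], "turn": 0}, {"linear": [0, 0, 0], "turn": 0}, {"linear": [0, 0, 0], "turn": 0}]' --grip 1

```text
t: 26.05
tcp_pos: [558.3, 344.4, 13.5]
eef_rot: [-0.706, 0.009, -0.012, 0.708]
force: [-1.8, -1.0, 7.1]
grip_width: 48.3
```

arm_command --motion '[{"linear": [0, -0.05, 0], "turn": 0}, {"linear": [0, -0.15, 0], "turn": 0}, {"linear": [0, -0.2, 0], "turn": 0}, {"linear": [0, -0.22, 0], "turn": 0}, {"linear": [0, -0.22, 0], "turn": 0}, {"linear": [0, -0.22, 0], "turn": 0}, {"linear": [0, -0.22, 0], "turn": 0}, {"linear": [0, 0, 0], "turn": 0}]'

```text
t: 26.85
tcp_pos: [559.2, 345.0, 276.0]
eef_rot: [-0.705, 0.006, -0.015, 0.709]
force: [1.3, 0.2, -0.2]
grip_width: 48.4
```

Run:
```python
from h import *
plan([610.3,-89.1,290],59)
```

```text
shift [ 0.3212 -0.0805 -2.1616] (mm [  64.2  -16.1 -432.3]) turn 0.1627 (deg ccw -29.3) yaw now 88.3 tcp [559.2 345.  276. ] j6 -1.10 t 26.9
```

arm_command --motion '[{"linear": [0.027, -0.007, -0.18], "turn": 0}, {"linear": [0.027, -0.007, -0.18], "turn": 0}, {"linear": [0.027, -0.007, -0.18], "turn": 0}, {"linear": [0.027, -0.007, -0.18], "turn": 0}, {"linear": [0.027, -0.007, -0.18], "turn": 0}, {"linear": [0.027, -0.007, -0.18], "turn": 0}, {"linear": [0.027, -0.007, -0.18], "turn": 0}, {"linear": [0.027, -0.007, -0.18], "turn": 0}]'

```text
t: 27.65
tcp_pos: [591.3, 53.3, 278.3]
eef_rot: [-0.707, 0.011, -0.011, 0.707]
force: [0.8, 0.2, -0.9]
grip_width: 48.6
```

arm_command --motion '[{"linear": [0.027, -0.007, -0.18], "turn": 0}, {"linear": [0.027, -0.007, -0.18], "turn": 0}, {"linear": [0.027, -0.007, -0.18], "turn": 0}, {"linear": [0.027, -0.007, -0.17], "turn": 0}, {"linear": [0, 0, 0], "turn": 0.041}, {"linear": [0, 0, 0], "turn": 0.041}, {"linear": [0, 0, 0], "turn": 0.041}, {"linear": [0, 0, 0], "turn": 0.04}]'

```text
t: 28.45
tcp_pos: [608.6, -87.9, 283.6]
eef_rot: [-0.681, 0.191, -0.191, 0.681]
force: [0.1, 0.2, -0.8]
grip_width: 48.4
```

Run:
```python
from h import *
d=grab("wrist","w10.png")
plan([611.4,-87.4,137],59)
t=grab("top");crop(t,200,60,180,140,4,"t10.png")
```

```text
shift [0.0109 0.7332 0.0091] (mm [  2.2 146.6   1.8]) turn -0.0040 (deg ccw 0.7) yaw now 58.3 tcp [608.6 -87.8 283.6] j6 -1.29 t 28.5
```

View pics/w10.png

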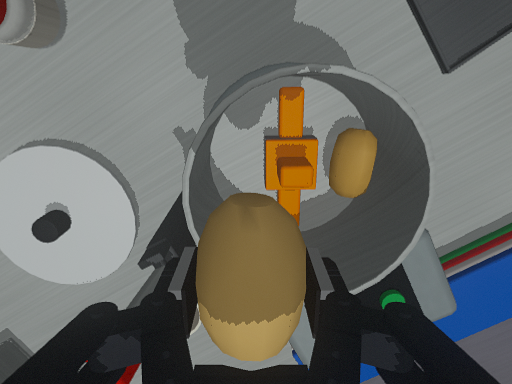

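View pics/t10.png

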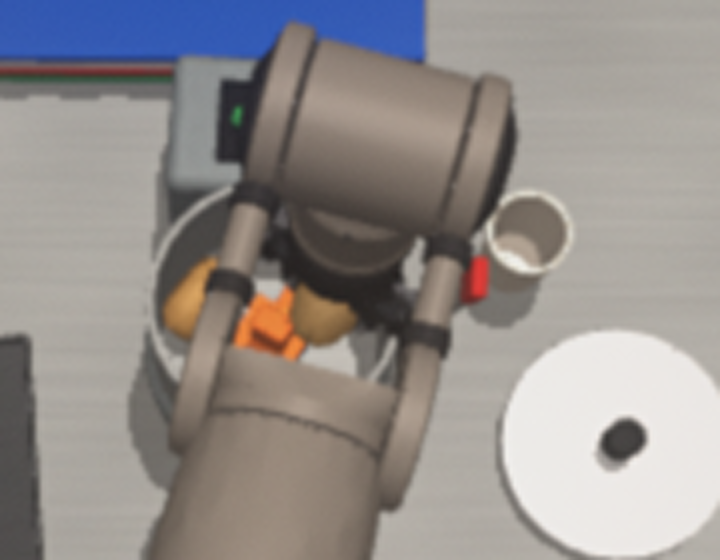

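Run:
```python
from h import *
d=grab("scene"); crop(d,180,80,200,200,4,"s10.png")
```

```text
(no output)
```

View pics/s10.png

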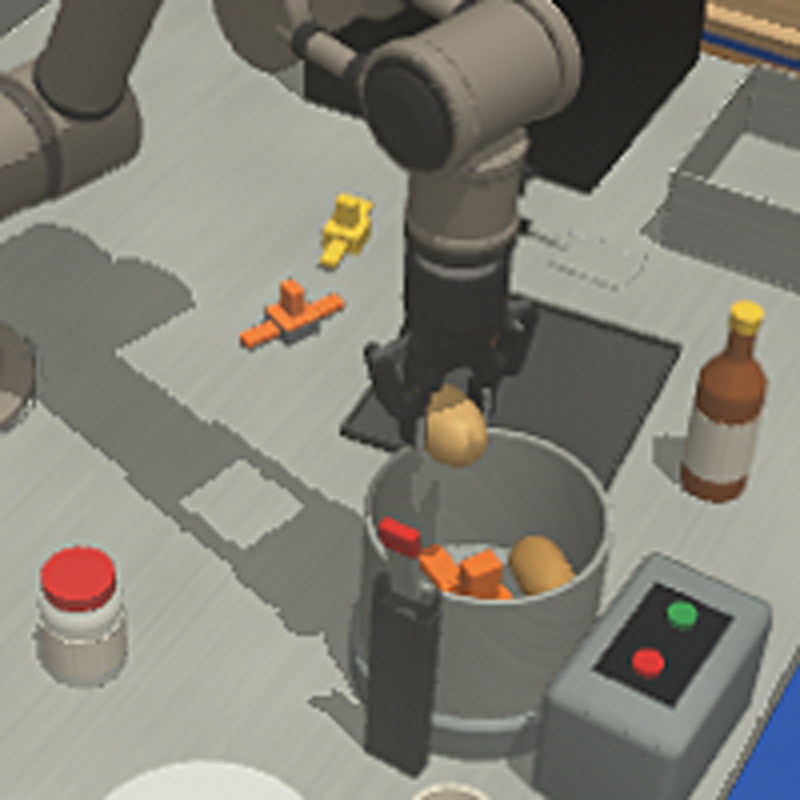

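The wrist's wide part is about 300 mm above the fingertips, well above the lever, so I can lower.

arm_command --motion '[{"linear": [0.011, 0.1, 0.009], "turn": -0.004}, {"linear": [0, 0.18, 0], "turn": 0}, {"linear": [0, 0.2, 0], "turn": 0}, {"linear": [0, 0.15, 0], "turn": 0}, {"linear": [0, 0.1, 0], "turn": 0}, {"linear": [0, 0, 0], "turn": 0}, {"linear": [0, 0, 0], "turn": 0}]'

```text
t: 29.3
tcp_pos: [612.0, -87.2, 138.2]
eef_rot: [-0.683, 0.184, -0.184, 0.683]
force: [0.0, 0.6, 1.6]
grip_width: 48.2
```

arm_command --motion '[{"linear": [0, 0, 0], "turn": 0}, {"linear": [0, 0, 0], "turn": 0}, {"linear": [0, 0, 0], "turn": 0}, {"linear": [0, 0, 0], "turn": 0}]' --grip -0.35

```text
t: 29.7
tcp_pos: [612.8, -86.5, 138.5]
eef_rot: [-0.682, 0.183, -0.185, 0.683]
force: [1.8, 4.5, 2.1]
grip_width: 57.6
```

arm_command --motion '[{"linear": [0, -0.1, 0], "turn": 0}, {"linear": [0, -0.2, 0], "turn": 0}, {"linear": [0, -0.2, 0], "turn": 0}, {"linear": [0, -0.2, 0], "turn": 0}, {"linear": [0, -0.1, 0], "turn": 0}, {"linear": [0, 0, 0], "turn": 0}]'

```text
t: 30.3
tcp_pos: [613.0, -87.8, 301.7]
eef_rot: [0.683, -0.182, 0.187, -0.683]
force: [0.7, 0.2, -0.0]
grip_width: 57.7
```

Run:
```python
from h import *
d=grab("wrist","w11.png")
plan([452,346,290],-65)
```

```text
shift [-1.7846  0.0407  1.4687] (mm [-356.9    8.1  293.7]) turn -0.3070 (deg ccw 55.3) yaw now 59.7 tcp [612.3 -87.6 299. ] j6 -1.31 t 30.4
```

View pics/w11.png

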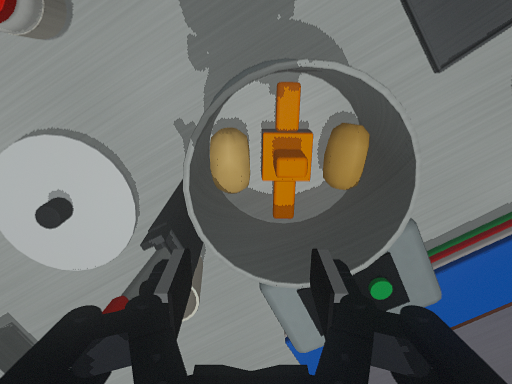

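The second potato is at (229,160), on the other side of the rotor. On to the third.

arm_command --motion '[{"linear": [-0.178, 0.004, 0.147], "turn": 0}, {"linear": [-0.178, 0.004, 0.147], "turn": 0}, {"linear": [-0.178, 0.004, 0.147], "turn": 0}, {"linear": [-0.178, 0.004, 0.147], "turn": 0}, {"linear": [-0.178, 0.004, 0.147], "turn": 0}, {"linear": [-0.178, 0.004, 0.147], "turn": 0}, {"linear": [-0.178, 0.004, 0.147], "turn": 0}, {"linear": [-0.178, 0.004, 0.147], "turn": 0}]' --grip -0.7

```text
t: 31.15
tcp_pos: [483.2, 260.7, 289.3]
eef_rot: [0.683, -0.186, 0.184, -0.682]
force: [0.9, 0.1, 0.6]
grip_width: 72.4
```

arm_command --motion '[{"linear": [-0.178, 0.004, 0.147], "turn": 0}, {"linear": [-0.178, 0.004, 0.147], "turn": 0}, {"linear": [0, 0.18, 0], "turn": -0.042}, {"linear": [0, 0.18, 0], "turn": -0.042}, {"linear": [0, 0.18, 0], "turn": -0.042}, {"linear": [0, 0.16, 0], "turn": -0.042}, {"linear": [0, 0, 0], "turn": -0.042}, {"linear": [0, 0, 0], "turn": -0.042}]'

```text
t: 31.95
tcp_pos: [451.3, 345.1, 146.2]
eef_rot: [0.702, 0.093, -0.097, -0.7]
force: [-0.3, 0.2, 1.2]
grip_width: 72.6
```

arm_command --motion '[{"linear": [0, 0, 0], "turn": -0.042}, {"linear": [0, 0, 0], "turn": 0}, {"linear": [0, 0, 0], "turn": 0}]'

```text
t: 32.25
tcp_pos: [452.4, 345.7, 148.5]
eef_rot: [0.694, 0.137, -0.138, -0.693]
force: [0.9, -0.9, -0.3]
grip_width: 72.5
```

Run:
```python
from pot import *
look("w12.png")
```

```text
[452.4 345.7 148.5] 112.40979511496796
[249.3 188.1] [ 219  144   61   91 4258] [453.6 346.   27. ] -157.3 [51.98739829 82.95668657]
```

View pics/w12.png

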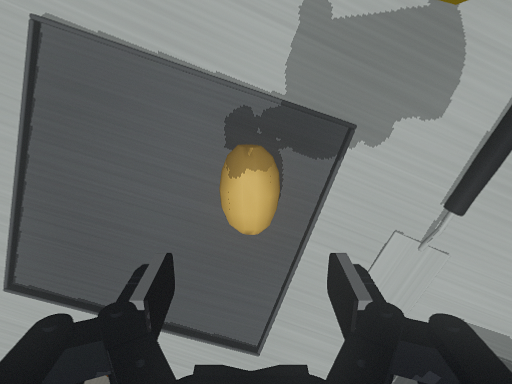

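It is aligned, with the potato at (249,188) and the rim well clear of the fingers. Grasping it.

arm_command --motion '[{"linear": [0.003, 0.15, 0], "turn": 0}, {"linear": [0, 0.2, 0], "turn": 0}, {"linear": [0, 0.17, 0], "turn": 0}, {"linear": [0, 0.12, 0], "turn": 0}, {"linear": [0, 0.045, 0], "turn": 0}, {"linear": [0, 0, 0], "turn": 0}, {"linear": [0, 0, 0], "turn": 0}]'

```text
t: 33.0
tcp_pos: [454.3, 346.8, 13.8]
eef_rot: [-0.693, -0.139, 0.138, 0.694]
force: [0.2, 0.5, 0.7]
grip_width: 72.5
```

arm_command --motion '[{"linear": [0, 0, 0], "turn": 0}, {"linear": [0, 0, 0], "turn": 0}, {"linear": [0, 0, 0], "turn": 0}, {"linear": [0, 0, 0], "turn": 0}, {"linear": [0, 0, 0], "turn": 0}]' --grip 1

```text
t: 33.5
tcp_pos: [454.6, 346.9, 14.9]
eef_rot: [-0.693, -0.14, 0.137, 0.694]
force: [-0.8, -0.6, 7.7]
grip_width: 48.3
```

arm_command --motion '[{"linear": [0, -0.05, 0], "turn": 0}, {"linear": [0, -0.15, 0], "turn": 0}, {"linear": [0, -0.2, 0], "turn": 0}, {"linear": [0, -0.22, 0], "turn": 0}, {"linear": [0, -0.22, 0], "turn": 0}, {"linear": [0, -0.22, 0], "turn": 0}, {"linear": [0, -0.22, 0], "turn": 0}, {"linear": [0, 0, 0], "turn": 0}]'

```text
t: 34.3
tcp_pos: [455.7, 347.7, 276.8]
eef_rot: [-0.692, -0.143, 0.134, 0.695]
force: [0.1, 0.2, -1.4]
grip_width: 48.4
```

Run:
```python
from h import *
plan([597,-28.5,285],149)
```

```text
shift [-0.0694 -0.0459 -2.0079] (mm [ -13.9   -9.2 -401.6]) turn -0.2023 (deg ccw 36.4) yaw now 112.6 tcp [455.7 347.7 276.8] j6 -1.45 t 34.3
```

Run:
```python
from h import *
plan([590.6,-24.8,285],59)
```

```text
shift [-0.0919 -0.0461 -1.9785] (mm [ -18.4   -9.2 -395.7]) turn 0.2977 (deg ccw -53.6) yaw now 112.6 tcp [455.7 347.7 276.8] j6 -1.45 t 34.3
```

arm_command --motion '[{"linear": [-0.009, -0.005, -0.198], "turn": 0}, {"linear": [-0.009, -0.005, -0.198], "turn": 0}, {"linear": [-0.009, -0.005, -0.198], "turn": 0}, {"linear": [-0.009, -0.005, -0.198], "turn": 0}, {"linear": [-0.009, -0.005, -0.198], "turn": 0}, {"linear": [-0.009, -0.005, -0.198], "turn": 0}, {"linear": [-0.009, -0.005, -0.198], "turn": 0}, {"linear": [-0.009, -0.005, -0.198], "turn": 0}]'

```text
t: 35.1
tcp_pos: [561.9, 46.8, 276.9]
eef_rot: [-0.693, -0.138, 0.138, 0.693]
force: [0.3, 0.8, -0.4]
grip_width: 48.8
```

arm_command --motion '[{"linear": [-0.009, -0.005, -0.198], "turn": 0}, {"linear": [-0.009, -0.005, -0.197], "turn": 0}, {"linear": [0, 0, 0], "turn": 0.0425}, {"linear": [0, 0, 0], "turn": 0.0425}, {"linear": [0, 0, 0], "turn": 0.0425}, {"linear": [0, 0, 0], "turn": 0.0425}, {"linear": [0, 0, 0], "turn": 0.0425}, {"linear": [0, 0, 0], "turn": 0.0425}]'

```text
t: 35.9
tcp_pos: [588.6, -25.9, 278.6]
eef_rot: [-0.692, 0.145, -0.145, 0.692]
force: [0.4, 1.0, -1.8]
grip_width: 48.5
```

arm_command --motion '[{"linear": [0, 0, 0], "turn": 0.0425}, {"linear": [0, 0, 0], "turn": 0}, {"linear": [0, 0, 0], "turn": 0}]'

```text
t: 36.2
tcp_pos: [588.8, -25.9, 278.7]
eef_rot: [-0.682, 0.188, -0.187, 0.682]
force: [0.8, 0.0, -1.5]
grip_width: 48.4
```

Run:
```python
from h import *
plan([590.6,-24.8,138],59)
d=grab("wrist","w13.png")
```

```text
shift [0.0052 0.7036 0.0095] (mm [  1.  140.7   1.9]) turn 0.0013 (deg ccw -0.2) yaw now 59.2 tcp [588.8 -25.9 278.7] j6 -1.21 t 36.2
```

View pics/w13.png

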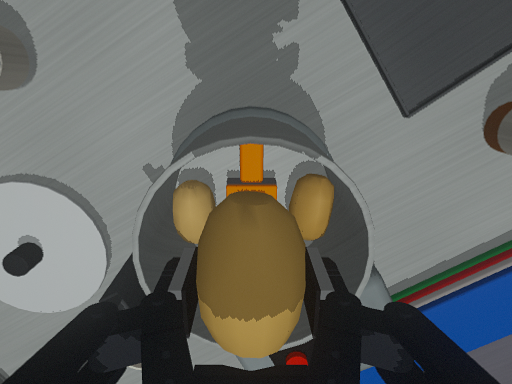

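The third potato is above the bowl and centred on the rotor arm's line, with the other two either side of it. Lowering and releasing.

arm_command --motion '[{"linear": [0.005, 0.1, 0.009], "turn": 0}, {"linear": [0, 0.18, 0], "turn": 0}, {"linear": [0, 0.2, 0], "turn": 0}, {"linear": [0, 0.15, 0], "turn": 0}, {"linear": [0, 0.07, 0], "turn": 0}, {"linear": [0, 0, 0], "turn": 0}, {"linear": [0, 0, 0], "turn": 0}]'

```text
t: 36.95
tcp_pos: [591.2, -25.0, 139.3]
eef_rot: [-0.682, 0.188, -0.189, 0.682]
force: [0.5, -0.7, -0.7]
grip_width: 48.2
```

arm_command --motion '[{"linear": [0, 0, 0], "turn": 0}, {"linear": [0, 0, 0], "turn": 0}, {"linear": [0, 0, 0], "turn": 0}, {"linear": [0, 0, 0], "turn": 0}]' --grip -0.4

```text
t: 37.35
tcp_pos: [591.1, -25.0, 139.4]
eef_rot: [-0.681, 0.188, -0.189, 0.682]
force: [-0.8, 0.3, 0.0]
grip_width: 59.6
```

arm_command --motion '[{"linear": [0, -0.1, 0], "turn": 0}, {"linear": [0, -0.2, 0], "turn": 0}, {"linear": [0, -0.2, 0], "turn": 0}, {"linear": [0, -0.2, 0], "turn": 0}, {"linear": [0, -0.2, 0], "turn": 0}, {"linear": [0, 0, 0], "turn": 0}]'

```text
t: 37.95
tcp_pos: [592.7, -25.2, 325.5]
eef_rot: [-0.681, 0.184, -0.193, 0.682]
force: [0.4, 0.2, 0.4]
grip_width: 59.7
```

Run:
```python
from h import *
d=grab("wrist","w14.png")
t=grab("top","t14.png")
H=hsv(t);m=(H[...,1]<25)&(H[...,2]>200)
for c,st,l in blobs(m,1000):
    (x,y),r=cv2.minEnclosingCircle(np.argwhere(l)[:,::-1].astype(np.float32)); print(c,st,x,y,r,onz(t,[c,[x,y]],20))
m=(H[...,2]<80)
for c,st,l in blobs(m[150:195,335:375],8): print(c+[335,150],st)
crop(t,310,130,90,80,8,"t14c.png")
```

```text
[354.18244616 170.53433564] [ 326  142   58   57 2461] 354.2368469238281 170.63157653808594 29.250059127807617 [[ 554.79783981 -358.20759075   20.        ]
 [ 554.45341645 -358.38773052   20.        ]]
[355.25     169.703125] [16 16 10  9 64]
```

View pics/w14.png

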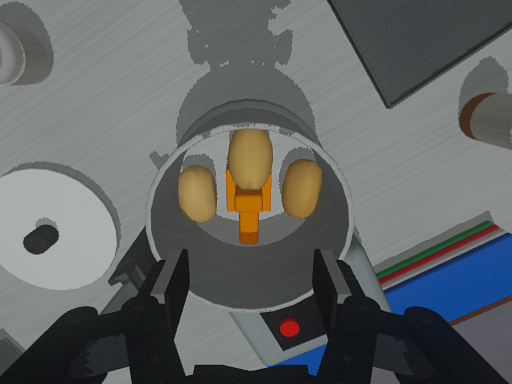

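View pics/t14c.png

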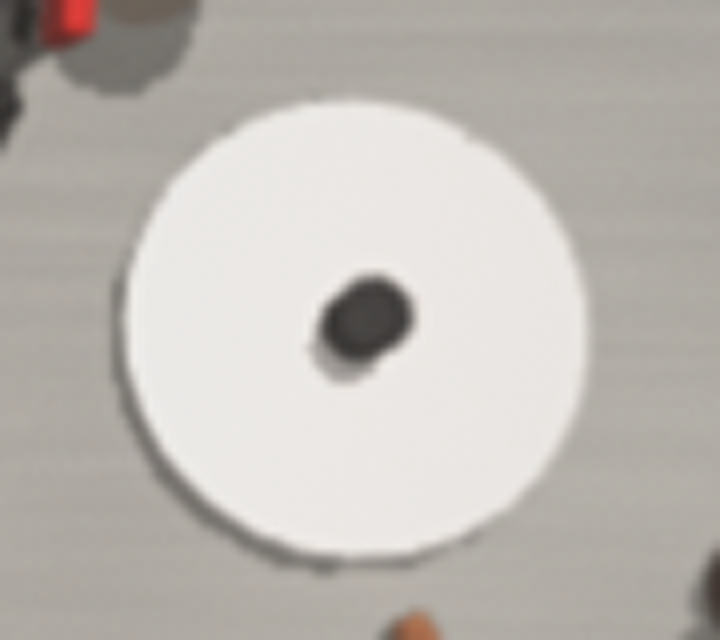

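All three potatoes are in the bowl, at (197,194), (250,158) and (302,188), and the sheet is empty. Next is the lid, with its knob at (356,170) in the top view, which puts its centre at about (554,-358).

Run:
```python
from h import *
plan([554.5,-350,330],59)
```

```text
shift [ 0.6798 -0.0518 -1.4872] (mm [ 136.   -10.4 -297.4]) turn 0.0002 (deg ccw -0.0) yaw now 59.0 tcp [591.  -25.  319.6] j6 -1.20 t 38.0
```

arm_command --motion '[{"linear": [0, -0.07, 0], "turn": 0}, {"linear": [0.085, 0, -0.186], "turn": 0}, {"linear": [0.085, 0, -0.186], "turn": 0}, {"linear": [0.085, 0, -0.186], "turn": 0}, {"linear": [0.085, 0, -0.186], "turn": 0}, {"linear": [0.085, 0, -0.186], "turn": 0}, {"linear": [0.085, 0, -0.186], "turn": 0}, {"linear": [0.085, 0, -0.186], "turn": 0}]' --grip -1

```text
t: 38.85
tcp_pos: [558.0, -310.8, 330.6]
eef_rot: [-0.681, 0.19, -0.188, 0.682]
force: [0.1, 0.2, -0.0]
grip_width: 85.5
```

arm_command --motion '[{"linear": [0.085, 0, -0.186], "turn": 0}, {"linear": [0, 0.15, 0], "turn": 0}, {"linear": [0, 0.2, 0], "turn": 0}, {"linear": [0, 0.15, 0], "turn": 0}, {"linear": [0, 0, 0], "turn": 0}, {"linear": [0, 0, 0], "turn": 0}]'

```text
t: 39.45
tcp_pos: [554.1, -349.9, 232.1]
eef_rot: [-0.681, 0.189, -0.188, 0.682]
force: [-0.2, 0.4, 0.2]
grip_width: 85.1
```

Run:
```python
from h import *
d=grab("wrist","w15.png"); print(d["s"]["tcp_pos"])
H=hsv(d)
m=(H[...,1]<40)&(H[...,2]>150)
crop(d,150,60,240,180,3,"w15c.png")
for c,st,l in blobs(m,3000):
    print(c,st)
```

```text
[ 554.11323969 -349.92990716  232.1023075 ]
```

View pics/w15.png

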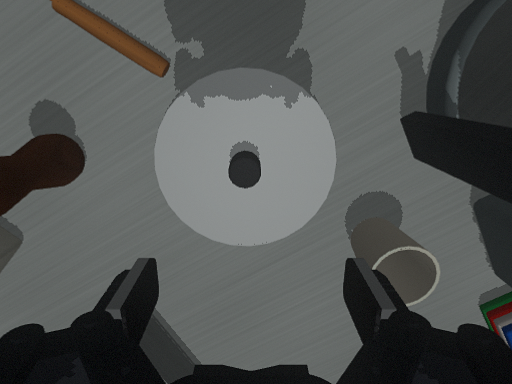

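Run:
```python
from h import *
d=grab("wrist")
P=onz(d,[[154,157],[336,157],[245,68],[245,246]],20); print(P.round(1),(P[0]+P[1])[:2]/2)
# circle fit
A=np.c_[2*P[:,:2],np.ones(4)];x=np.linalg.lstsq(A,(P[:,:2]**2).sum(1),rcond=None)[0];print("fit",x[:2],np.sqrt(x[2]+x[0]**2+x[1]**2))
print(onz(d,[[245,171]],55))
crop(d,215,130,64,70,9,"w15k.png")
```

```text
[[ 494.8 -440.2   20. ]
 [ 598.8 -266.9   20. ]
 [ 467.9 -305.6   20. ]
 [ 641.4 -411.    20. ]] [ 546.79049183 -353.54258705]
fit [ 554.67090459 -358.27329066] 101.45828540834805
[[ 552.69805379 -356.50683426   55.        ]]
```

View pics/w15k.png

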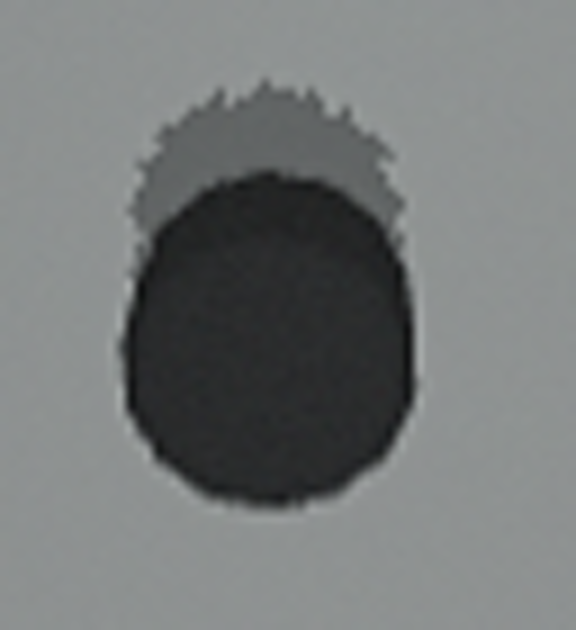

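Run:
```python
from h import *
plan([554,-357.8,26])
```

```text
shift [ 0.0111  1.043  -0.0334] (mm [  2.2 208.6  -6.7]) tcp [ 555.  -350.5  234.6] j6 -1.71 t 39.5
```

arm_command --motion '[{"linear": [0.011, 0.15, -0.033], "turn": 0}, {"linear": [0, 0.2, 0], "turn": 0}, {"linear": [0, 0.2, 0], "turn": 0}, {"linear": [0, 0.2, 0], "turn": 0}, {"linear": [0, 0.1, 0], "turn": 0}, {"linear": [0, 0.05, 0], "turn": 0}, {"linear": [0, 0.05, 0], "turn": 0}, {"linear": [0, 0, 0], "turn": 0}]'

```text
t: 40.35
tcp_pos: [553.2, -357.1, 43.0]
eef_rot: [0.682, -0.188, 0.189, -0.681]
force: [0.2, 0.1, -0.7]
grip_width: 85.4
```

arm_command --motion '[{"linear": [0, 0.05, 0], "turn": 0}, {"linear": [0, 0.03, 0], "turn": 0}, {"linear": [0, 0.012, 0], "turn": 0}, {"linear": [0, 0, 0], "turn": 0}, {"linear": [0, 0, 0], "turn": 0}]'

```text
t: 40.85
tcp_pos: [552.9, -357.0, 24.5]
eef_rot: [0.681, -0.189, 0.189, -0.681]
force: [-0.3, -0.3, 0.4]
grip_width: 85.2
```

arm_command --motion '[{"linear": [0, -0.005, 0], "turn": 0}, {"linear": [0, 0, 0], "turn": 0}, {"linear": [0, 0, 0], "turn": 0}, {"linear": [0, 0, 0], "turn": 0}, {"linear": [0, 0, 0], "turn": 0}, {"linear": [0, 0, 0], "turn": 0}, {"linear": [0, 0, 0], "turn": 0}, {"linear": [0, 0, 0], "turn": 0}]' --grip 1

```text
t: 41.65
tcp_pos: [553.1, -356.9, 25.7]
eef_rot: [0.681, -0.189, 0.189, -0.681]
force: [0.3, 2.4, 6.4]
grip_width: 32.3
```

Run:
```python
from h import *
d=grab("wrist","w16.png"); s=d["s"];print(s["tcp_pos"],s["force"])
```

```text
[ 553.07688219 -356.90193615   25.71184196] [0.26940533 2.39330966 6.3841424 ]
```

View pics/w16.png

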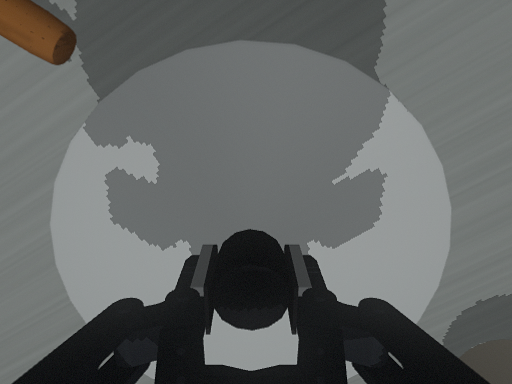

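The knob is gripped. The disc's edge shows at (50,222), (452,222) and (250,40), so I'll measure the lid's offset in the grip.

Run:
```python
from h import *
d=grab("wrist");s=d["s"]
p=[]
# edge points by gradient along chosen radial image rows are shadowed; use hand-read ones
px=[[50.5,222],[452,222],[250,40],[130,81],[60,180],[430,145],[444,260],[58,262]]
P=onz(d,px,20)
A=np.c_[2*P[:,:2],np.ones(len(P))];x=np.linalg.lstsq(A,(P[:,:2]**2).sum(1),rcond=None)[0]
r=np.sqrt(x[2]+x[0]**2+x[1]**2);print("fit",x[:2],r,np.linalg.norm(P[:,:2]-x[:2],axis=1).round(1),"minus tcp",x[:2]-s["tcp_pos"][:2])
M=yaw(s)[1];print("in tool",M.T@np.r_[x[:2]-s["tcp_pos"][:2],0])
plan([553,-357,345],59)
```

```text
fit [ 552.46750204 -356.90869901] 99.98014558975453 [101.  100.9 100.7  99.4  99.1  99.4  99.3  99.9] minus tcp [-0.64556657  0.00225409]
in tool [-5.54726046e-01 -4.81343227e-04 -3.30212141e-01]
shift [ 1.0000e-03 -1.5965e+00 -3.0000e-04] (mm [ 2.000e-01 -3.193e+02 -1.000e-01]) turn 0.0002 (deg ccw -0.0) yaw now 59.0 tcp [ 553.1 -356.9   25.7] j6 -1.72 t 41.8
```

arm_command --motion '[{"linear": [0, -0.05, 0], "turn": 0}, {"linear": [0, -0.12, 0], "turn": 0}, {"linear": [0, -0.2, 0], "turn": 0}, {"linear": [0, -0.22, 0], "turn": 0}, {"linear": [0, -0.22, 0], "turn": 0}, {"linear": [0, -0.22, 0], "turn": 0}, {"linear": [0, -0.22, 0], "turn": 0}, {"linear": [0, -0.2, 0], "turn": 0}]'

```text
t: 42.55
tcp_pos: [552.2, -356.7, 317.2]
eef_rot: [0.681, -0.189, 0.189, -0.681]
force: [0.3, -0.5, -3.8]
grip_width: 32.2
```

arm_command --motion '[{"linear": [0, -0.15, 0], "turn": 0}, {"linear": [0, 0, 0], "turn": 0}, {"linear": [0, 0, 0], "turn": 0}]'

```text
t: 42.85
tcp_pos: [552.5, -356.8, 344.1]
eef_rot: [-0.681, 0.189, -0.188, 0.682]
force: [-0.7, -0.3, -3.5]
grip_width: 32.8
```

Run:
```python
from h import *
plan([633.5,-50.5,348],59);print(state()["force"],state()["grip_width"])
```

```text
shift [-0.4409 -0.0186  1.5219] (mm [-88.2  -3.7 304.4]) turn 0.0001 (deg ccw -0.0) yaw now 59.0 tcp [ 552.5 -356.8  344.1] j6 -1.72 t 42.9
[-0.73161353 -0.26550208 -3.50900376] 32.82927637835583
```

arm_command --motion '[{"linear": [-0.02, -0.003, 0.07], "turn": 0}, {"linear": [-0.06, -0.003, 0.207], "turn": 0}, {"linear": [-0.06, -0.003, 0.207], "turn": 0}, {"linear": [-0.06, -0.003, 0.207], "turn": 0}, {"linear": [-0.06, -0.003, 0.207], "turn": 0}, {"linear": [-0.06, -0.003, 0.207], "turn": 0}, {"linear": [-0.06, 0, 0.207], "turn": 0}, {"linear": [-0.06, 0, 0.207], "turn": 0}]'

```text
t: 43.65
tcp_pos: [633.1, -48.1, 346.6]
eef_rot: [-0.681, 0.19, -0.187, 0.682]
force: [0.9, -1.3, -3.3]
grip_width: 32.4
```

arm_command --motion '[{"linear": [0, 0, 0], "turn": 0}, {"linear": [0, 0, 0], "turn": 0}, {"linear": [0, 0, 0], "turn": 0}]'

```text
t: 43.95
tcp_pos: [633.1, -51.4, 347.6]
eef_rot: [0.682, -0.19, 0.188, -0.681]
force: [0.1, -0.8, -4.0]
grip_width: 32.3
```

Run:
```python
from h import *
plan([633.5,-50.5,220],59)
d=grab("scene");crop(d,180,60,200,200,4,"s17.png")
d=grab("wrist","w17.png")
```

```text
shift [0.0009 0.6379 0.0055] (mm [  0.2 127.6   1.1]) turn 0.0001 (deg ccw -0.0) yaw now 59.0 tcp [633.1 -51.4 347.6] j6 -1.23 t 44.0
```

View pics/s17.png

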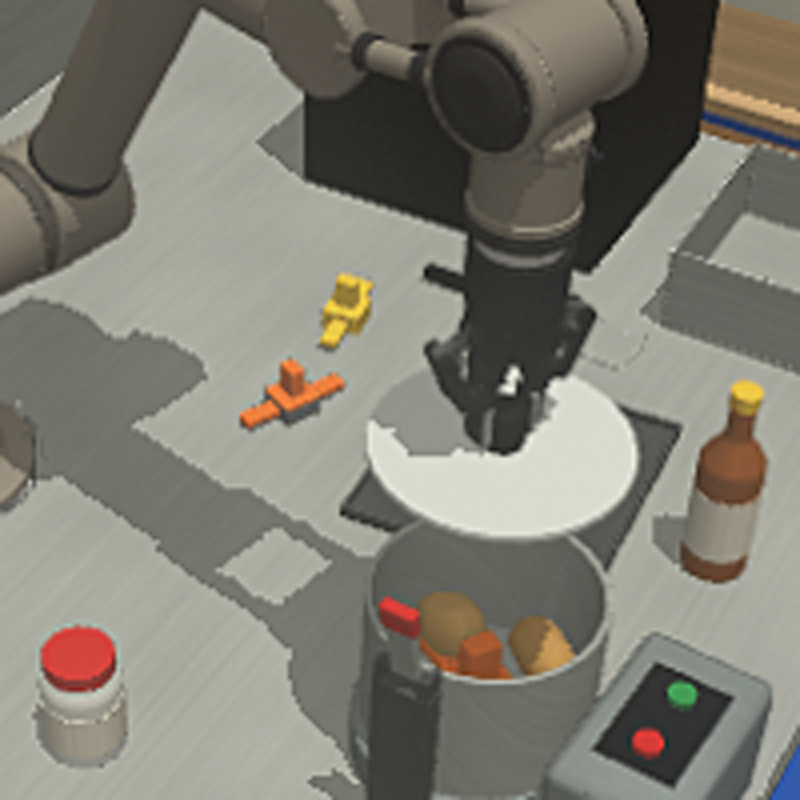

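View pics/w17.png

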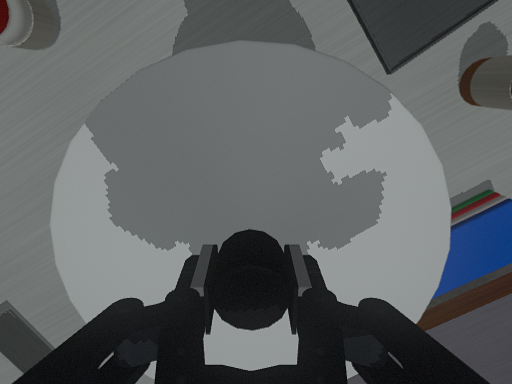

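The lid is held level and centred over the bowl. Lowering it in stages.

arm_command --motion '[{"linear": [0.001, 0.1, 0.005], "turn": 0}, {"linear": [0, 0.15, 0], "turn": 0}, {"linear": [0, 0.15, 0], "turn": 0}, {"linear": [0, 0.12, 0], "turn": 0}, {"linear": [0, 0.07, 0], "turn": 0}, {"linear": [0, 0.04, 0], "turn": 0}, {"linear": [0, 0, 0], "turn": 0}, {"linear": [0, 0, 0], "turn": 0}]'

```text
t: 44.85
tcp_pos: [634.7, -51.0, 223.8]
eef_rot: [-0.681, 0.189, -0.19, 0.681]
force: [-0.0, 0.5, -2.9]
grip_width: 32.4
```

Run:
```python
from h import *
plan([633.5,-50.5,199],59);print(state()["force"])
```

```text
shift [-0.0063  0.1238 -0.001 ] (mm [-1.3 24.8 -0.2]) turn -0.0001 (deg ccw 0.0) yaw now 59.0 tcp [634.7 -51.  223.8] j6 -1.23 t 44.9
[-0.02847188  0.47237072 -2.8655946 ]
```

arm_command --motion '[{"linear": [-0.006, 0.02, 0], "turn": 0}, {"linear": [0, 0.025, 0], "turn": 0}, {"linear": [0, 0.025, 0], "turn": 0}, {"linear": [0, 0.02, 0], "turn": 0}, {"linear": [0, 0.01, 0], "turn": 0}, {"linear": [0, 0, 0], "turn": 0}, {"linear": [0, 0, 0], "turn": 0}]'

```text
t: 45.55
tcp_pos: [633.4, -49.7, 203.0]
eef_rot: [-0.681, 0.189, -0.189, 0.681]
force: [0.3, -0.1, -3.6]
grip_width: 32.4
```

arm_command --motion '[{"linear": [0, 0.008, 0], "turn": 0}, {"linear": [0, 0.006, 0], "turn": 0}, {"linear": [0, 0, 0], "turn": 0}, {"linear": [0, 0, 0], "turn": 0}]'

```text
t: 45.95
tcp_pos: [633.3, -49.7, 200.1]
eef_rot: [-0.681, 0.189, -0.189, 0.681]
force: [-0.3, -0.6, -2.9]
grip_width: 32.5
```

arm_command --motion '[{"linear": [0, 0.008, 0], "turn": 0}, {"linear": [0, 0, 0], "turn": 0}, {"linear": [0, 0, 0], "turn": 0}]'

```text
t: 46.25
tcp_pos: [633.5, -49.8, 198.7]
eef_rot: [-0.681, 0.189, -0.189, 0.681]
force: [0.5, 0.1, -1.4]
grip_width: 32.4
```

The expected height is 198.7. I'll settle it a little, open the fingers, and retreat upward.

arm_command --motion '[{"linear": [0, 0.004, 0], "turn": 0}, {"linear": [0, 0, 0], "turn": 0}, {"linear": [0, 0, 0], "turn": 0}]'

```text
t: 46.55
tcp_pos: [633.5, -49.8, 198.7]
eef_rot: [-0.681, 0.188, -0.189, 0.681]
force: [-1.7, 0.1, 5.5]
grip_width: 32.5
```

arm_command --motion '[{"linear": [0, 0, 0], "turn": 0}, {"linear": [0, 0, 0], "turn": 0}, {"linear": [0, 0, 0], "turn": 0}, {"linear": [0, 0, 0], "turn": 0}, {"linear": [0, 0, 0], "turn": 0}]' --grip -0.6

```text
t: 47.05
tcp_pos: [633.3, -49.8, 197.6]
eef_rot: [-0.681, 0.189, -0.189, 0.681]
force: [0.2, -0.3, 0.4]
grip_width: 68.2
```

arm_command --motion '[{"linear": [0, -0.05, 0], "turn": 0}, {"linear": [0, -0.15, 0], "turn": 0}, {"linear": [0, -0.2, 0], "turn": 0}, {"linear": [0, -0.2, 0], "turn": 0}, {"linear": [0, -0.1, 0], "turn": 0}, {"linear": [0, 0, 0], "turn": 0}, {"linear": [0, 0, 0], "turn": 0}]'

```text
t: 47.75
tcp_pos: [633.2, -49.7, 337.7]
eef_rot: [-0.681, 0.189, -0.189, 0.681]
force: [0.6, 0.0, -0.5]
grip_width: 68.2
```

Run:
```python
from h import *
d=grab("wrist","w18.png");print(d["s"]["tcp_pos"])
e=grab("scene");crop(e,230,150,160,140,5,"s18.png")
```

```text
[633.17160513 -49.71953519 337.6755472 ]
```

View pics/w18.png

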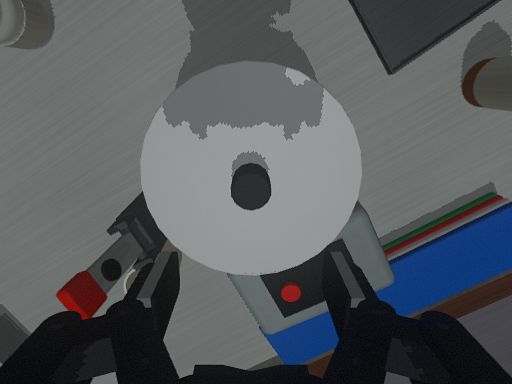

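View pics/s18.png

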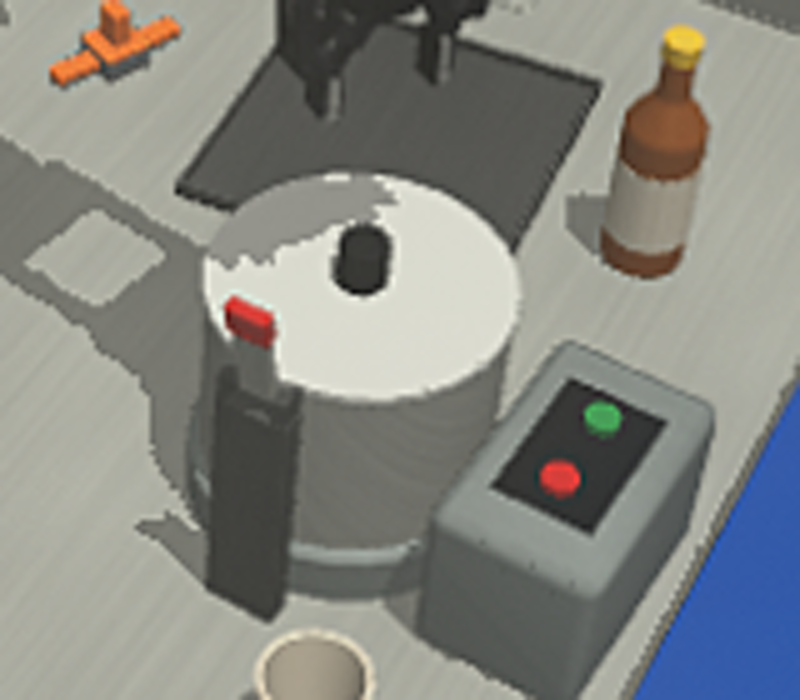

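The lid sits flat and centred on the bowl. I'll locate the lever's red end next.

Run:
```python
from h import *
t=grab("top");e=grab("scene")
def red(d,x0,x1,y0,y1):
    H=hsv(d).astype(int);m=((H[...,0]<6)|(H[...,0]>174))&(H[...,1]>150)&(H[...,2]>90)
    k=np.zeros_like(m);k[y0:y1,x0:x1]=m[y0:y1,x0:x1]
    for c,st,l in blobs(k,8): print(c,st)
red(t,305,340,110,150); red(e,265,300,200,225)
print("hinge-based upright",proj(t,[626.5,-175.3,276]),proj(e,[626.5,-175.3,276]))
for a in (1.57,1.8,2.0,2.2):
    q=np.array([626.5,-175.3,202])+74*np.array([.056*np.cos(a),.998*np.cos(a),np.sin(a)]);print(a,q.round(0),proj(t,q).round(1),proj(e,q).round(1))
```

```text
[318.89583333 129.29166667] [316 124   6  11  48]
[279.48484848 213.03030303] [275 210   9   9  33]
hinge-based upright [[312.48816546 129.94124792]] [[281.27897266 210.33222745]]
1.57 [ 627. -175.  276.] [[312.5 129.9]] [[281.3 210.3]]
1.8 [ 626. -192.  274.] [[318.2 130.5]] [[278.2 214.2]]
2.0 [ 625. -206.  269.] [[322.8 131.2]] [[275.6 218.3]]
2.2 [ 624. -219.  262.] [[326.7 132.2]] [[273.1 222.7]]
```

The lever stands at about 1.75 rad, leaning outward, with its end near (626,-189,275). I'll shut the fingers, go round to its outer side and push it over along its arc.

Run:
```python
from h import *
plan([623.1,-235.2,342],-3.2)
```

```text
shift [ 0.4352 -0.03   -0.8206] (mm [  87.    -6.  -164.1]) turn 0.3457 (deg ccw -62.2) yaw now 59.0 tcp [632.9 -49.7 336.1] j6 -1.23 t 48.0
```

arm_command --motion '[{"linear": [0, 0, 0], "turn": 0.0445}, {"linear": [0, 0, 0], "turn": 0.0445}, {"linear": [0, 0, 0], "turn": 0.0445}, {"linear": [0, 0, 0], "turn": 0.0445}, {"linear": [0, 0, 0], "turn": 0.0445}, {"linear": [0, 0, 0], "turn": 0.0445}, {"linear": [0, 0, 0], "turn": 0.0445}, {"linear": [0, 0, 0], "turn": 0.034}]' --grip 1

```text
t: 48.75
tcp_pos: [633.1, -49.7, 336.6]
eef_rot: [-0.485, 0.515, -0.514, 0.484]
force: [0.3, 0.4, 0.2]
grip_width: -0.1
```

Run:
```python
from h import *
plan([623.1,-235.2,342],-3.2)
```

```text
shift [ 0.9288 -0.0275  0.0062] (mm [185.8  -5.5   1.2]) turn -0.0014 (deg ccw 0.3) yaw now -3.5 tcp [633.1 -49.7 336.6] j6 -0.14 t 48.8
```

Tool x now points along the machine's -y, outward past the lever.

arm_command --motion '[{"linear": [0.1, -0.027, 0.006], "turn": 0}, {"linear": [0.2, 0, 0], "turn": 0}, {"linear": [0.2, 0, 0], "turn": 0}, {"linear": [0.2, 0, 0], "turn": 0}, {"linear": [0.15, 0, 0], "turn": 0}, {"linear": [0.08, 0, 0], "turn": 0}, {"linear": [0, 0, 0], "turn": 0}, {"linear": [0, 0, 0], "turn": 0}]'

```text
t: 49.55
tcp_pos: [624.4, -234.5, 342.6]
eef_rot: [-0.486, 0.514, -0.513, 0.486]
force: [0.5, 0.8, 0.2]
grip_width: -0.1
```

Run:
```python
from h import *
plan([623.1,-235.2,254],-3.2)
e=grab("scene");crop(e,200,120,180,150,4,"s19.png")
d=grab("wrist","w19.png")
```

```text
shift [ 0.0044  0.4432 -0.0061] (mm [ 0.9 88.6 -1.2]) turn 0.0004 (deg ccw -0.1) yaw now -3.1 tcp [ 624.4 -234.5  342.6] j6 -0.42 t 49.5
```

View pics/s19.png

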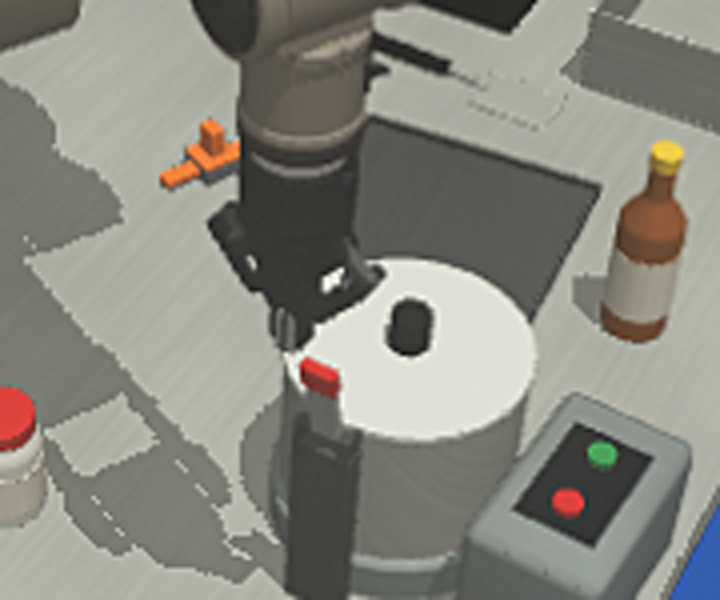

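View pics/w19.png

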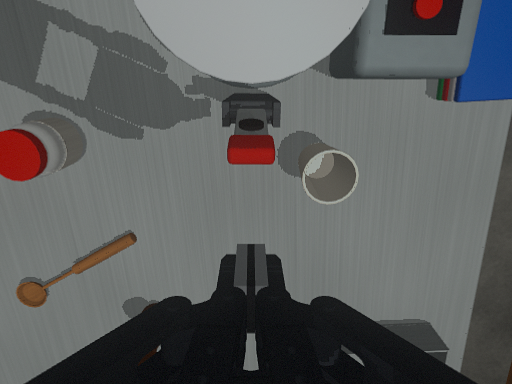

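The red end at (251,150) is dead ahead of the closed fingers. I'll go down beside it, then push.

arm_command --motion '[{"linear": [0, 0.12, -0.006], "turn": 0}, {"linear": [0, 0.15, 0], "turn": 0}, {"linear": [0, 0.12, 0], "turn": 0}, {"linear": [0, 0.053, 0], "turn": 0}, {"linear": [0, 0, 0], "turn": 0}, {"linear": [0, 0, 0], "turn": 0}]'

```text
t: 50.25
tcp_pos: [623.7, -235.0, 255.9]
eef_rot: [0.486, -0.513, 0.514, -0.487]
force: [-0.1, -0.1, 0.4]
grip_width: 0.0
```

arm_command --motion '[{"linear": [-0.05, 0, 0], "turn": 0}, {"linear": [-0.05, 0, 0], "turn": 0}, {"linear": [-0.04, 0, 0], "turn": 0}, {"linear": [-0.04, 0, 0], "turn": 0}, {"linear": [-0.04, 0, 0], "turn": 0}, {"linear": [0, 0, 0], "turn": 0}]'

```text
t: 50.85
tcp_pos: [625.6, -190.2, 254.8]
eef_rot: [-0.486, 0.513, -0.513, 0.487]
force: [0.4, 0.2, -0.1]
grip_width: 0.5
```

arm_command --motion '[{"linear": [-0.04, 0, 0], "turn": 0}, {"linear": [-0.04, 0, 0], "turn": 0}, {"linear": [-0.04, 0, 0], "turn": 0}, {"linear": [-0.03, 0.005, 0], "turn": 0}, {"linear": [0, 0, 0], "turn": 0}, {"linear": [0, 0, 0], "turn": 0}]'

```text
t: 51.45
tcp_pos: [627.2, -160.8, 253.4]
eef_rot: [-0.486, 0.514, -0.513, 0.486]
force: [-0.1, 0.6, 0.6]
grip_width: -0.2
```

Run:
```python
from h import *
d=grab("wrist","w20.png");print(d["s"]["tcp_pos"],d["s"]["force"])
e=grab("scene");crop(e,230,150,120,110,6,"s20.png")
```

```text
[ 627.18545141 -160.79583959  253.41879063] [-0.11310684  0.55640752  0.63147065]
```

View pics/s20.png

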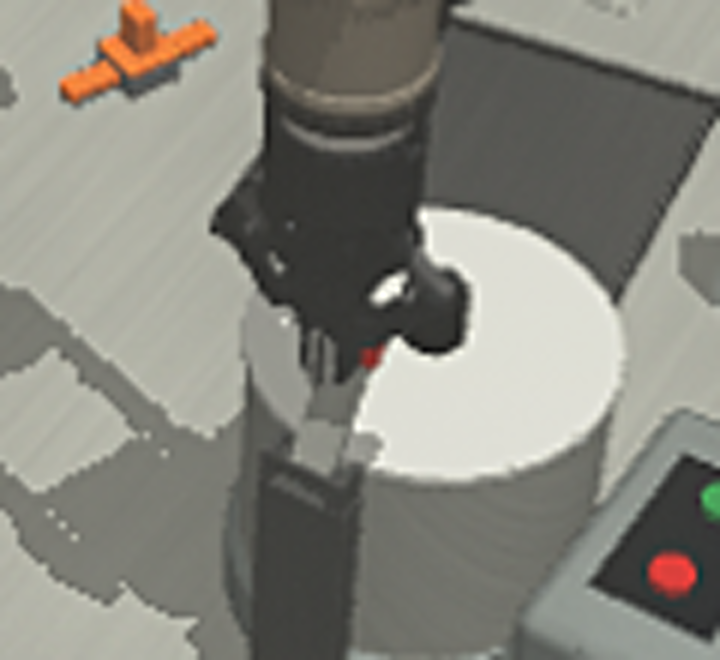

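View pics/w20.png

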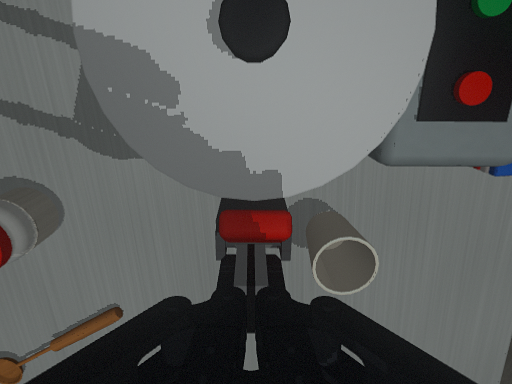

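The lever is swinging over, and its red end at (254,225) is just ahead of the fingers. I'll continue along the arc.

arm_command --motion '[{"linear": [-0.036, 0.025, 0], "turn": 0}, {"linear": [-0.036, 0.025, 0], "turn": 0}, {"linear": [-0.026, 0.035, 0], "turn": 0}, {"linear": [-0.026, 0.035, 0], "turn": 0}, {"linear": [-0.012, 0.028, 0], "turn": 0}, {"linear": [-0.012, 0.028, 0], "turn": 0}, {"linear": [0, 0, 0], "turn": 0}, {"linear": [0, 0, 0], "turn": 0}]'

```text
t: 52.35
tcp_pos: [628.3, -132.0, 217.6]
eef_rot: [-0.486, 0.514, -0.513, 0.486]
force: [-0.4, 0.2, 0.3]
grip_width: -0.1
```

Run:
```python
from h import *
d=grab("wrist","w21.png");print(d["s"]["tcp_pos"],d["s"]["force"])
e=grab("scene");crop(e,230,150,120,110,6,"s21.png")
```

```text
[ 628.27769567 -131.98048383  217.62735271] [-0.35056684  0.15368499  0.32043436]
```

View pics/s21.png

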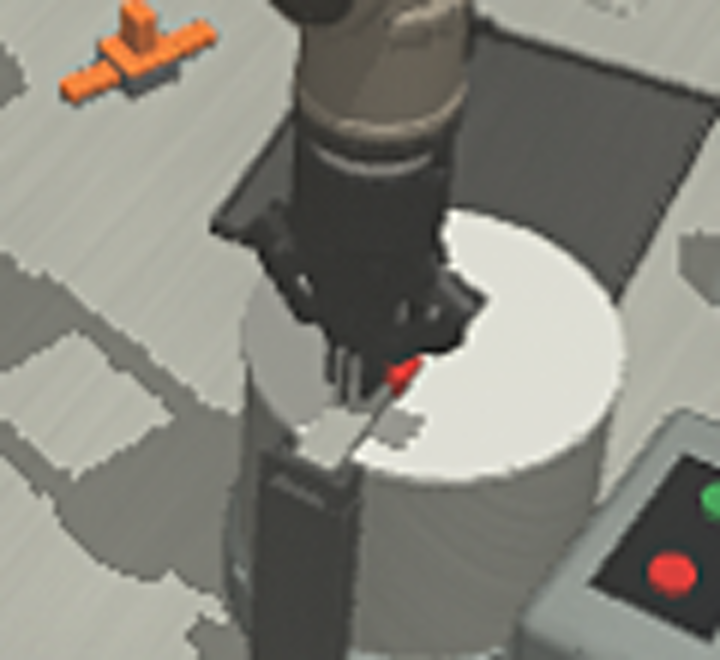

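Nearly down. I'll press straight down in small steps and watch the force.

arm_command --motion '[{"linear": [-0.005, 0.02, 0], "turn": 0}, {"linear": [-0.005, 0.015, 0], "turn": 0}, {"linear": [0, 0.01, 0], "turn": 0}, {"linear": [0, 0, 0], "turn": 0}, {"linear": [0, 0, 0], "turn": 0}]'

```text
t: 52.95
tcp_pos: [628.7, -129.8, 209.0]
eef_rot: [-0.486, 0.514, -0.513, 0.486]
force: [0.8, 0.4, -0.8]
grip_width: 0.3
```

arm_command --motion '[{"linear": [0, 0.005, 0], "turn": 0}, {"linear": [0, 0, 0], "turn": 0}, {"linear": [0, 0, 0], "turn": 0}]'

```text
t: 53.25
tcp_pos: [628.8, -129.9, 208.2]
eef_rot: [-0.486, 0.514, -0.513, 0.486]
force: [-0.1, 0.6, 1.6]
grip_width: 0.4
```

arm_command --motion '[{"linear": [0, 0.005, 0], "turn": 0}, {"linear": [0, 0, 0], "turn": 0}, {"linear": [0, 0, 0], "turn": 0}]'

```text
t: 53.55
tcp_pos: [628.9, -130.0, 207.3]
eef_rot: [0.486, -0.514, 0.514, -0.486]
force: [-0.1, 0.7, 1.2]
grip_width: -0.1
```

arm_command --motion '[{"linear": [0, 0.005, 0], "turn": 0}, {"linear": [0, 0, 0], "turn": 0}, {"linear": [0, 0, 0], "turn": 0}]'

```text
t: 53.85
tcp_pos: [628.9, -130.0, 207.0]
eef_rot: [0.486, -0.513, 0.514, -0.486]
force: [-2.5, 1.1, 5.4]
grip_width: 0.1
```

arm_command --motion '[{"linear": [0, 0.005, 0], "turn": 0}, {"linear": [0, 0, 0], "turn": 0}, {"linear": [0, 0, 0], "turn": 0}]'

```text
t: 54.15
tcp_pos: [629.0, -130.0, 207.0]
eef_rot: [0.486, -0.513, 0.514, -0.486]
force: [-3.4, 1.4, 9.0]
grip_width: -0.5
```

Run:
```python
from h import *
e=grab("scene");crop(e,230,150,120,110,6,"s22.png");print(e["s"]["force"])
```

```text
[-3.38131938  1.41737447  9.04557908]
```

View pics/s22.png

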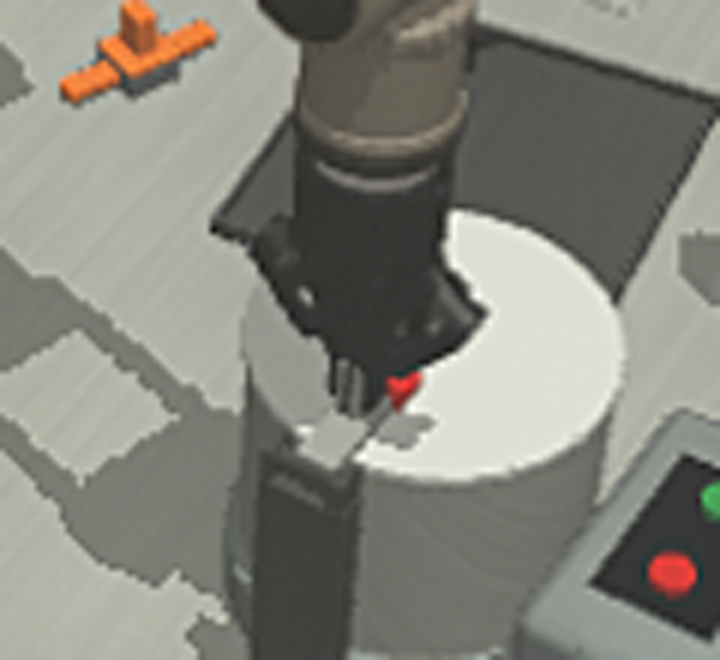

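It stops firmly at z 207.0, the bar's top when level (202 + 5), with the force rising to 9 N. Now I'll retreat and check.

arm_command --motion '[{"linear": [0, -0.02, 0], "turn": 0}, {"linear": [0, -0.1, 0], "turn": 0}, {"linear": [0, -0.2, 0], "turn": 0}, {"linear": [0, -0.2, 0], "turn": 0}, {"linear": [0, -0.15, 0], "turn": 0}, {"linear": [0, 0, 0], "turn": 0}, {"linear": [0, 0, 0], "turn": 0}]'

```text
t: 54.9
tcp_pos: [629.0, -130.2, 339.1]
eef_rot: [0.486, -0.513, 0.514, -0.486]
force: [0.3, -0.3, -1.1]
grip_width: 0.1
```

Run:
```python
from h import *
d=grab("wrist","w23.png");print(d["s"]["tcp_pos"],d["s"]["force"])
e=grab("scene");crop(e,230,150,160,140,5,"s23.png")
def red(d,x0,x1,y0,y1):
    H=hsv(d).astype(int);m=((H[...,0]<6)|(H[...,0]>174))&(H[...,1]>150)&(H[...,2]>90)
    k=np.zeros_like(m);k[y0:y1,x0:x1]=m[y0:y1,x0:x1]
    for c,st,l in blobs(k,8): print(c,st)
red(e,270,315,195,235)
for a in (0,0.05,.1,.2): print(a,proj(e,np.array([626.5,-175.3,202])+74*np.array([.056*np.cos(a),.998*np.cos(a),np.sin(a)])))
t=grab("top","t23.png")
```

```text
[ 628.98269485 -130.22792454  339.13588519] [ 0.28239089 -0.27606311 -1.14725285]
[294.42222222 212.6       ] [290 209  10   9  45]
0 [[292.66645111 213.1193146 ]]
0.05 [[292.72470107 212.29966107]]
0.1 [[292.75258866 211.51445894]]
0.2 [[292.71643815 210.05534765]]
```

View pics/s23.png

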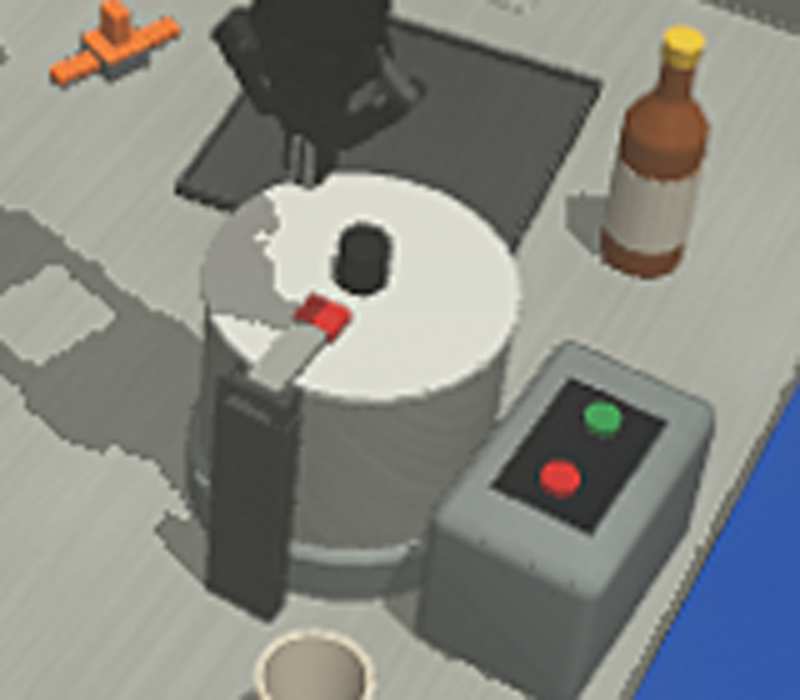

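View pics/w23.png

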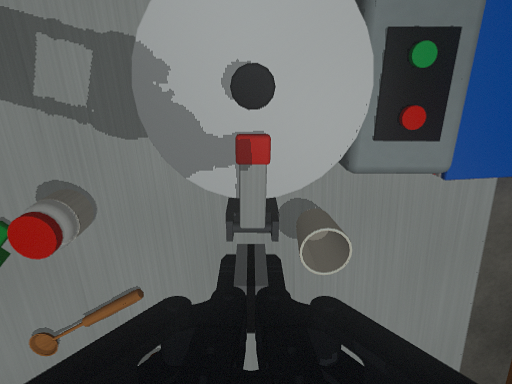

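View pics/t23.png

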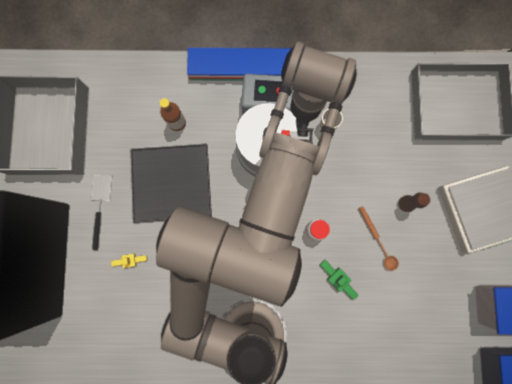

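The lever lies level over the lid, pointing at the knob, with its red end at (253,149) in the wrist view. The lid is flat, the sheet is empty, the other things are where they were, and the arm is clear. I'm handing in.

```bash
python3 -c "
from station import hand_in,state
print(state()['t']);print(hand_in())"
```

```text
55.05
the job is handed in; nothing more can be done
None
```

The mixer is ready and the job was handed in at 55 s, with every step done in the order asked.

- **Rotor:** I set the larger orange rotor over the spindle and turned it under about 5 N or less. It dropped from 101 to 89 mm, the full 12 mm, and the later pictures showed it flat on the bowl's floor.
- **Potatoes:** There were three. One had been knocked into the sheet's corner, so I nudged it clear before gripping it. A picture before the lid went on showed all three in the bowl and the sheet empty. While I released the first two, the force reading rose briefly by about 5 N; I took that as a light touch inside the bowl.
- **Lid:** It came to rest at the expected height. It looks flat and centred in both views.
- **Clamp:** I pushed the lever over until it stopped firmly at the height where it should be level, with the force rising to 9 N. In the last picture its red end is about 2 pixels sideways of where I expected and within half a pixel in height. That is within the calibration error.

The arm was clear of everything at the end. The other things on the bench looked undisturbed, except the cup, which the arm mostly hid in the last top view, though the other two views show it standing.

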